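# Put a glued sanding block under spring pressure

### The job

The cork sanding block has a freshly glued abrasive sole and must set under spring pressure in the glue press. First lift the glue tube out of the press's slideway and lay it on the bench beside the press; then stand the block on its long edge in the pocket of the sliding carriage, sole towards the head of the press, and let go of it. Then push the carriage in under the head, always on its centre line because it jams when pushed at one side, gently until the pointer on top of the head stands between the two pins (not on to the arm's stop), and leave it there with the block still upright in its pocket, without disturbing the small carton.

Things in the scene. Friction and masses are not known exactly. Their poses are not given: they have to be found in the camera images.
- press: Glue press fixed to the bench, 385 x 220 x 170 mm high: dark steel base, grey head. Origin: base underside on the centre line; x along the slideway towards the head (push direction), y left, z up. Base plate x -210 to 175 mm, top z 12. Side rails with lips hold the carriage down (148 mm between lips, their top z 31). Head: see head_edge.
- head_edge (a point): Middle of the lower edge of the head's front plate, at press (50, 0, 95) mm. Behind it the head reaches to x 165: below it a passage 192 mm wide and z 12 to 95 high, above it a solid front up to z 169. A tool that follows the carriage to the end must lean back, its fingers pointing forward and down. Axes as the press's.
- carriage: Aluminium carriage sliding on the base between the rails along press x: 54 mm long, 160 wide, 1.5 mm play a side, 0.9 kg, 3 to 5 N friction, stays where left. Origin: centre of underside; axes as the press's. Push plate across the rear at x -26 to -18, y +-69, top z 36. Pocket in front of it: x -18 to 22, y +-52, floor z 10, low ledges to z 18. Starts at press x -148 to -133 mm.
- push_point (a point): Middle of the rear face of the carriage's push plate (a black pad 30 mm wide marks it), at carriage (-26, 0, 24) mm; push here along press +x. Pushed more than about 15 mm to one side of it, the carriage skews and jams.
- glue_tube: Loose glue tube 146 x 40 x 26 mm (long axis its y, 40 mm across x), 35 g; it starts lying across the slideway on the base plate, between carriage and head. Origin: centre of its underside.
- sanding_block: Loose cork block 94 x 52 x 30 mm, 60 g, standing on a long edge on the bench. Its x axis points up (52 mm; top 26 mm above the origin), y along the 94 mm; z: the 30 mm thickness, away from the sole. Origin: centre of the abrasive sole (other face at z 30 mm). Loaded, z points away from the head; against the push plate the origin is at carriage (12, 0, 36) mm.
- press_arm (a joint): Angle of the sprung arm under the head, and its pointer on top: 0 at rest, stop at 0.62 rad, growing as the block is pushed in. Its rubber nose on the centre line touches the block with the carriage at press x 36 to 40 mm and then gains about 14 rad per metre, 0.32 (mid-pins) at 57 to 61 mm. About 1.3 N there, less than the carriage's friction. Pointer moves away from the robot.
- pin_mid (a point): Point midway between two steel pins (7 mm dia, 22 tall, 20 mm apart) on top of the head, just beyond the pointer's tip; the pins stand at pointer angles 0.24 and 0.40 rad. Pointer: 100 mm long, turns about press (85, -70) mm, lies along press +y at 0.32.
- tee_box: Bystander: small carton 86 x 52 x 26 mm lying flat on the bench; it and the sanding block change places, left or right of the press. Origin: centre of its underside.

How it is judged:
By the outcome, as a careful person would: the job done as asked, in the order asked, and still so for the second after the job is handed in, with the robot touching nothing.
It also fails if it takes over 72 s, if anything falls off the work surface, if the arm or the gripper's body presses on something with over 40 N, if the wrist force passes 120 N, or if a joint passes its speed limit or range.

### The arm

A 6-joint arm with a two-finger parallel gripper is mounted at the origin on a cart in front of the work surface, level with it; the furniture and walls round the work are solid. World frame = base frame: x ahead of the robot, y to its left, z up, the work surface at z = 0. Lengths are in mm, angles in rad, forces in N, time in s.
With the tool pointing down it reaches from about 400 to 925 mm from the base axis. Payload 12.5 kg.
Tool frame: the origin (TCP) lies between the finger pads; the fingertips stand 14 mm ahead of it and the grasp point (between the pads) lies 5 mm behind it; x points along the fingers, y is the direction in which the jaws open and shut, and the axes are right-handed (so a half turn about x gives the same grasp; the last joint's range is limited). The gripper opens to 95 mm and grips with 3 to 60 N. Pads are 20 mm wide; open, the fingers measure 119 mm over their backs; the gripper's body (75 mm by 180 mm) begins 59 mm behind the grasp point.
Start: joints at [1.084, 0.491, 1.559, -0, 1.092, -0.106], TCP at [232.275, 580.256, 192.761] pointing down, gripper open.
Joint ranges: [-3.1, 3.1], [-0.84, 2.19], [0.05, 2.79], [-1.13, 4.28], [0.06, 2.93], [-2.69, 2.69]. Speed limits (rad/s): [2.22, 2.22, 2.79, 3.14, 3.14, 3.14].

### API

Orientations are given as [roll, pitch, yaw] about the fixed x, y, z axes, in that order (R = Rz(yaw) Ry(pitch) Rx(roll)).
In Python, from cell import env, cams gives the robot as it stands.
- The arm moves only by the tool carry_out, never from a script. Its arguments are lists of equal length, an entry for each row: "grip": the closure, from -1 (fully open) to 1 (shut); "linear": the shift along the tool's x, y, z scaled (see below), a list of three; "turn": the turn about the tool's x scaled (see below). In form: {"grip": [grip, ...], "linear": [[tx, ty, tz], ...], "turn": [turn, ...]}. A call has 1 to 5 rows; each row shifts and turns the commanded pose from where the row before left it, along the tool's axes as they then stand; what a row does not reach is not made up. The controller multiplies each number of a shift by 0.5 m and each number of a turn by 180 degrees. A row lasts 1/10 s, in which the tool goes at most 50 mm and 8.59 degrees, less where a joint would pass 70% of its speed; a pose out of reach is approached as far as the arm can. A call with a number of a shift or a turn outside -1 to 1 is refused whole. A call with a gripper value outside its range is refused whole. The fingers move at their own pace and stop on an object; the grip force is fixed at half the most. Time passes only in rows, so rows that do not move let the fingers close. It gives the time, the measured TCP pose, the force and the opening at its end, in the units of the state.
- env.state(): the state, without advancing time (a new reading comes with each control period).
- cams.read_camera(name): name is "scene" or "top"; returns the picture (384x512x3 uint8, blue, green, red); there is no depth.
- cams.camera_info(name): a dict with "fx", "fy", "cx", "cy" (pixels), "view" (4x4, takes a point from world to camera coordinates). Camera axes: x right, y down, z forward; pixel columns grow to the right and rows downward; lengths in mm; the calibration is good to about 2 mm. A picture is of the moment at which its call begins. camera_info takes no time and is no camera call.
- env.job_done(): hands the job in, once; it reports no verdict.
The state is a dict: "t": time; "joints": joint angles; "qvel": joint speeds; "tau": joint torques, N m; "eef_pos": TCP position; "tcp_rot": TCP orientation; "ft_force": force on the tool from outside, world axes, zero at the start; "moment": the same for the moment, N m; "opening": opening from 0.0 (shut) to 1.0 (fully open).
Only numpy, scipy, OpenCV 4.12 (cv2) and the standard library are available. Lean on these libraries where they do the work, as an engineer would, in place of code of your own. Each camera call takes 0.05 s, during which the arm holds its last target. There are 200 camera calls.

## Working session

There is one attempt and no reset: what is moved stays moved. The work goes in short steps, Python scripts to look and compute and a tool call to move; the robot and the scene stay as the last step left them, time stands still between calls to the robot, and variables do not carry over. Pictures are saved under pics/ and viewed, about 8 in all and at most 12, crops included, and the job is handed in when it is done.

Besides the shell and the picture viewer there is one more tool, called as name([rows], argument=value, ...), one row to a line, values as JSON. carry_out: Moves the arm, as the interface text tells. Shifts and turns lie within -1 to 1; 1 stands for 0.5 m of shift or 180 degrees of turn. Its arguments: {"type":"object","properties":{"grip":{"type":"array"},"linear":{"type":"array"},"turn":{"type":"array"}},"required":["grip","linear","turn"]}

```bash
ls; mkdir -p pics; python3 - <<'E'
from cell import env,cams
import cv2,numpy as np
print(env.state())
for n in("scene","top"):
    cv2.imwrite(f"pics/{n}0.png",cams.read_camera(n)); print(n,cams.camera_info(n))
E
```

```text
pics
{'t': 0.0, 'joints': array([ 1.08437217e+00,  4.91547903e-01,  1.55948499e+00,  1.65374623e-06,
        1.09170405e+00, -1.05596018e-01]), 'qvel': array([-1.16198517e-03, -6.09756103e-04,  5.22500612e-04,  4.69280914e-05,
       -6.31533018e-04, -1.74758633e-03]), 'tau': array([ 1.69870324e-03, -6.12654305e+01, -2.58183396e+01,  6.93696295e-02,
        4.81658941e-02, -1.17371228e-04]), 'eef_pos': array([232.1467414 , 579.97682648, 192.15677194]), 'tcp_rot': array([-1.67767409,  1.56965204, -2.05850299]), 'ft_force': array([0.25533141, 0.2838746 , 0.03630898]), 'moment': array([ 0.03248844, -0.0641366 , -0.03703844]), 'opening': 1.0018991438795102}
scene {'fx': 465.36590114486637, 'fy': 465.36590114486637, 'cx': 259.82675657148917, 'cy': 194.0369016880807, 'view': array([[ 7.01606285e-01, -7.12547210e-01, -5.00947467e-03,
        -4.13764861e+02],
       [-4.27988325e-01, -4.15775046e-01, -8.02469379e-01,
         3.80639059e+02],
       [ 5.69714503e-01,  5.65161556e-01, -5.96672272e-01,
         1.00303986e+03],
       [ 0.00000000e+00,  0.00000000e+00,  0.00000000e+00,
         1.00000000e+00]])}
top {'fx': 469.43519266139907, 'fy': 469.43519266139907, 'cx': 244.29838144701915, 'cy': 186.58662516919165, 'view': array([[-2.10828033e-02, -9.99773909e-01, -2.76515905e-03,
         1.54975657e+01],
       [-9.91358924e-01,  2.12633617e-02, -1.29442468e-01,
         6.20037506e+02],
       [ 1.29471999e-01,  1.22550104e-05, -9.91583078e-01,
         1.42007039e+03],
       [ 0.00000000e+00,  0.00000000e+00,  0.00000000e+00,
         1.00000000e+00]])}
```

View pics/top0.png

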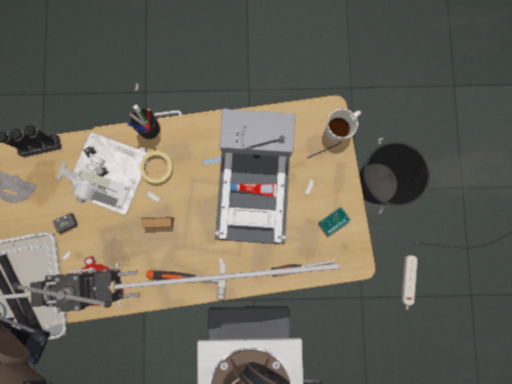

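View pics/scene0.png

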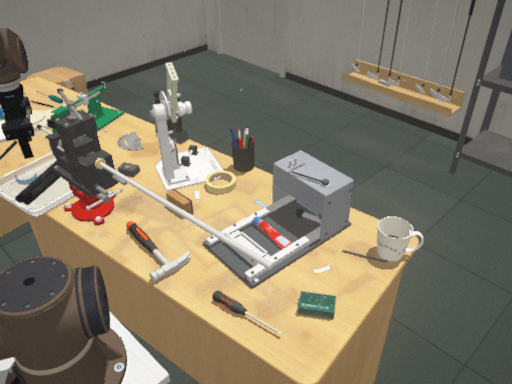

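```bash
cat > h.py <<'E'
from cell import env,cams
import cv2,numpy as np
I={n:cams.camera_info(n) for n in("scene","top")}
def K(n): c=I[n]; return np.array([[c["fx"],0,c["cx"]],[0,c["fy"],c["cy"]],[0,0,1.]])
def ray(n,u,v):
    V=I[n]["view"]; R,t=V[:3,:3],V[:3,3]
    return -R.T@t, R.T@np.linalg.inv(K(n))@[u,v,1.]
def plane(n,u,v,z):
    o,d=ray(n,u,v); return o+d*(z-o[2])/d[2]
def proj(n,P):
    V=I[n]["view"]; p=(V[:3,:3]@np.atleast_2d(P).T).T+V[:3,3]; q=(K(n)@p.T).T; return q[:,:2]/q[:,2:]
def tri(a,b):
    P=cv2.triangulatePoints(K("scene")@I["scene"]["view"][:3],K("top")@I["top"]["view"][:3],np.float64(a),np.float64(b)).ravel(); return P[:3]/P[3]
def snap(n,f,box=None,s=1):
    im=cams.read_camera(n); cv2.imwrite("pics/raw_"+f,im)
    if box: x,y,w,h=box; im=im[y:y+h,x:x+w]
    cv2.imwrite("pics/"+f,cv2.resize(im,None,fx=s,fy=s,interpolation=cv2.INTER_CUBIC)); 
E
python3 - <<'E'
from h import *
print("boom tip",tri((270,265),(337,266)),"boom root",tri((97,162),(118,287)))
a=cv2.imread("pics/top0.png")[95:295,130:390]; b=cv2.imread("pics/scene0.png")[140:340,140:400]
cv2.imwrite("pics/z.png",np.vstack([cv2.resize(a,None,fx=3,fy=3,interpolation=2)]))
cv2.imwrite("pics/zs.png",np.vstack([cv2.resize(b,None,fx=3,fy=3,interpolation=2)]))
E
```

```text
boom tip [ 377.56488156 -240.4493704   216.52683198] boom root [329.42925184 344.79087235 227.42855326]
```

View pics/z.png

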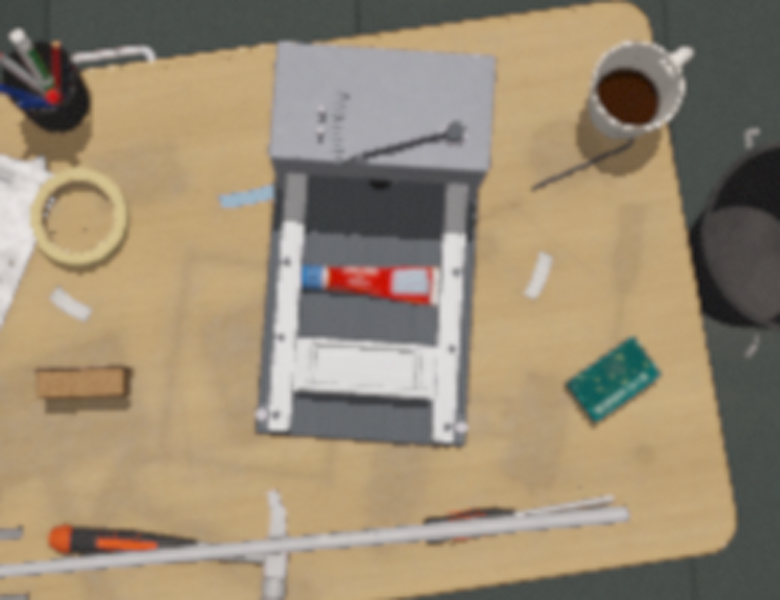

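View pics/zs.png

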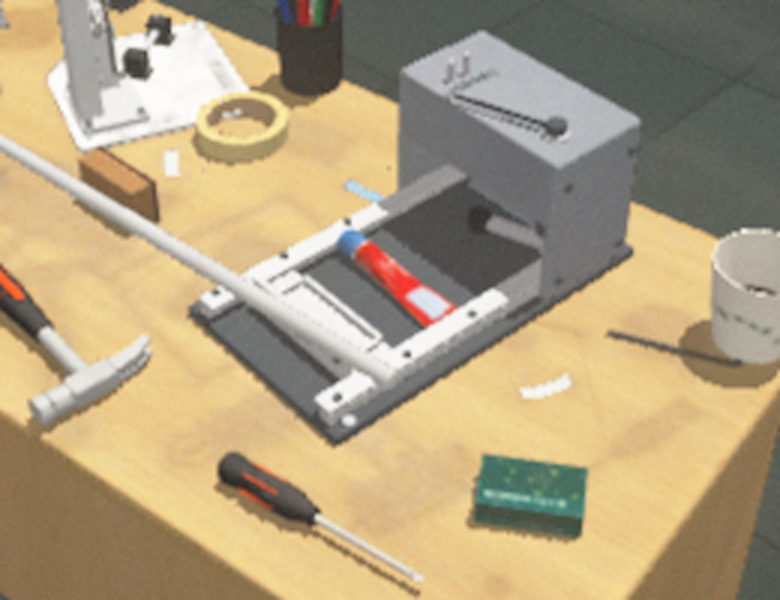

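```bash
python3 - <<'E'
from h import *
np.set_printoptions(precision=1,suppress=True)
T=lambda u,v,z:plane("top",u/3+130-.33,v/3+95-.33,z)
S=lambda u,v,z:plane("scene",u/3+140-.33,v/3+140-.33,z)
print("cam",ray("top",0,0)[0],ray("scene",0,0)[0])
print("base front top",T(257,433,12),T(466,444,12))
print("base front scene",S(190,310,12),S(335,435,12), "backR",S(632,252,6))
print("head top T",[T(*p,169) for p in((278,42),(495,57),(490,182),(272,157))])
print("head top S",[S(*p,169) for p in((402,70),(484,31),(640,120),(562,166))])
print("carr plate rear top",T(292,388,48),T(435,398,48),"pockets",T(310,345,18),T(420,350,18))
print("block top T",[T(*p,52) for p in((37,370),(125,367),(127,395),(37,398))])
print("block top S",[S(*p,52) for p in((80,158),(98,149),(157,184),(140,192))])
print("box top T",[T(*p,26) for p in((567,383),(633,339),(660,375),(594,424))])
print("tube",[T(*p,20) for p in((300,276),(437,286))])
a=cv2.imread("pics/top0.png")[205:240,135:180]; b=cv2.imread("pics/scene0.png")[185:220,160:205]
cv2.imwrite("pics/blk.png",np.hstack([cv2.resize(a,None,fx=8,fy=8,interpolation=0),cv2.resize(b,None,fx=8,fy=8,interpolation=0)]))
E
```

```text
cam [ 431.1    2.3 1488.4] [-118.2 -703.4  901.9]
base front top [460.6  96.3  12. ] [ 444.6 -121.    12. ]
base front scene [455.8  92.2  12. ] [ 441.5 -115.8   12. ] backR [ 819.3 -150.9    6. ]
head top T [array([832.4,  61.1, 169. ]), array([ 812.9, -147.8,  169. ]), array([ 690.5, -138.8,  169. ]), array([719.3,  68.6, 169. ])]
head top S [array([716.9,  67.7, 169. ]), array([827.1,  57.9, 169. ]), array([ 807.2, -146.6,  169. ]), array([ 701.5, -138.9,  169. ])]
carr plate rear top [504.8  57.7  48. ] [491.5 -87.9  48. ] pockets [550.8  39.3  18. ] [543.2 -75.6  18. ]
block top T [array([528.5, 317.4,  52. ]), array([529.6, 227.6,  52. ]), array([501.1, 225.6,  52. ]), array([500. , 317.2,  52. ])]
block top S [array([498.8, 314.3,  52. ]), array([521.2, 313.7,  52. ]), array([526.3, 223.1,  52. ]), array([506.2, 224.9,  52. ])]
box top T [array([ 505.1, -226.5,   26. ]), array([ 549.3, -297.1,   26. ]), array([ 511.3, -323.3,   26. ]), array([ 462.2, -252.6,   26. ])]
tube [array([623.6,  48.5,  20. ]), array([609.9, -95.2,  20. ])]
```

View pics/blk.png

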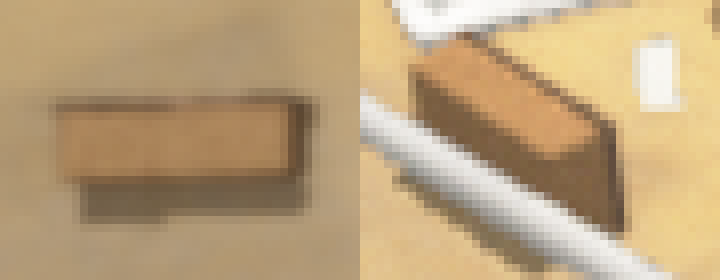

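```bash
python3 - <<'E'
from h import *
np.set_printoptions(precision=1,suppress=True)
print("stand",tri((75,112),(75,288)),tri((65,125),(45,290)),"micro",tri((173,65),(62,168)))
print("tube S",[plane("scene",u/3+139.67,v/3+139.67,z) for u,v,z in((338,240,25),(455,312,12),(430,326,12))])
im=cv2.imread("pics/top0.png"); hsv=cv2.cvtColor(im,cv2.COLOR_BGR2HSV)
for n in("top","scene"):
    h=cv2.cvtColor(cv2.imread(f"pics/{n}0.png"),cv2.COLOR_BGR2HSV)
    m=((h[...,0]<6)|(h[...,0]>172))&(h[...,1]>150)&(h[...,2]>90)
    x,y,w,hh=(200,150,100,70) if n=="top" else (230,190,80,70)
    ys,xs=np.nonzero(m[y:y+hh,x:x+w]); print(n,"red",xs.min()+x,xs.max()+x,ys.min()+y,ys.max()+y,plane(n,xs.mean()+x,ys.mean()+y,30))
E
```

```text
stand [336.6 415.6 348.1] [332.6 515.5 273.9] micro [640.4 427.8 387.1]
tube S [array([613.7,  54.3,  25. ]), array([626.9, -87.4,  12. ]), array([596.6, -83.4,  12. ])]
top red 239 272 184 195 [611.9 -22.5  30. ]
scene red 259 291 221 248 [605.3 -26.4  30. ]
```

carry_out([
  [-0.08,0,0],
  [-0.08,0,0],
  [-0.08,0,0],
  [-0.08,0,0],
  [-0.08,0,0],
], grip=[-1,-1,-1,-1,-1], turn=[0.04,0.045,0.045,0.045,0.045])

```text
t: 0.6
eef_pos: [232.1, 579.9, 394.2]
tcp_rot: [-0.995, 1.57, -2.073]
ft_force: [-0.0, -0.2, -0.4]
opening: 0.998
```

carry_out([
  [0,0,0],
  [0,0,0],
  [0,0,0],
  [0,0,0],
], grip=[-1,-1,-1,-1], turn=[0.047,0.047,0.047,0.045])

```text
t: 1.0
eef_pos: [232.2, 580.1, 392.4]
tcp_rot: [-0.349, 1.57, -2.012]
ft_force: [0.1, 0.0, -0.1]
opening: 1.001
```

carry_out([
  [-0.06,0,0],
  [-0.06,0,0],
  [0,0.057,0.075],
  [0,0.057,0.075],
  [0,0.057,0.075],
], grip=[-1,-1,-1,-1,-1], turn=[0,0,0,0,0])

```text
t: 1.5
eef_pos: [308.2, 459.5, 452.3]
tcp_rot: [-0.453, 1.57, -2.108]
ft_force: [0.5, 0.7, -0.3]
opening: 1.002
```

carry_out([
  [0,0.057,0.075],
  [0,0.057,0.075],
  [0,0.057,0.075],
  [0,0.057,0.075],
  [0,0.057,0.075],
], grip=[-1,-1,-1,-1,-1], turn=[0,0,0,0,0])

```text
t: 2.0
eef_pos: [434.4, 260.1, 452.6]
tcp_rot: [-1.337, 1.571, -2.994]
ft_force: [1.4, 0.8, 0.5]
opening: 0.995
```

carry_out([
  [0,0.057,0.075],
  [0,0.057,0.075],
  [0,0.057,0.075],
  [0,0.057,0.075],
  [0,0.057,0.075],
], grip=[-1,-1,-1,-1,-1], turn=[0,0,0,0,0])

```text
t: 2.5
eef_pos: [560.4, 61.0, 452.6]
tcp_rot: [-1.989, 1.57, 2.638]
ft_force: [0.6, 1.3, 0.5]
opening: 1.003
```

carry_out([
  [0,0.057,0.075],
  [0,0.057,0.075],
  [0,0,0],
], grip=[-0.6,-0.6,-0.6], turn=[0,0,0])

```text
t: 2.8
eef_pos: [612.1, -21.1, 450.3]
tcp_rot: [-1.378, 1.568, -3.039]
ft_force: [-0.1, 0.4, 0.1]
opening: 0.824
```

carry_out([
  [0.08,-0.008,0.004],
  [0.08,0,0],
  [0.08,0,0],
  [0.08,0,0],
  [0.08,0,0],
], grip=[-0.6,-0.6,-0.6,-0.6,-0.6], turn=[0,0,0,0,0])

```text
t: 3.3
eef_pos: [605.4, -17.7, 251.3]
tcp_rot: [2.953, 1.571, 1.297]
ft_force: [0.7, 0.2, -0.8]
opening: 0.801
```

carry_out([
  [0.08,0,0],
  [0.08,0,0],
  [0.08,0,0],
  [0.06,0,0],
  [0.03,0,0],
], grip=[-0.6,-0.6,-0.6,-0.6,-0.6], turn=[0,0,0,0,0])

```text
t: 3.8
eef_pos: [604.5, -17.6, 84.9]
tcp_rot: [-1.667, 1.567, 2.96]
ft_force: [-0.1, 0.6, 0.4]
opening: 0.798
```

```bash
python3 - <<'E'
from h import *
print(env.state()["eef_pos"],env.state()["ft_force"])
snap("scene","s1.png",(200,130,180,150),4)
E
```

```text
[604.50899022 -17.61121876  84.91788687] [-0.06816618  0.61361697  0.44294   ]
```

View pics/s1.png

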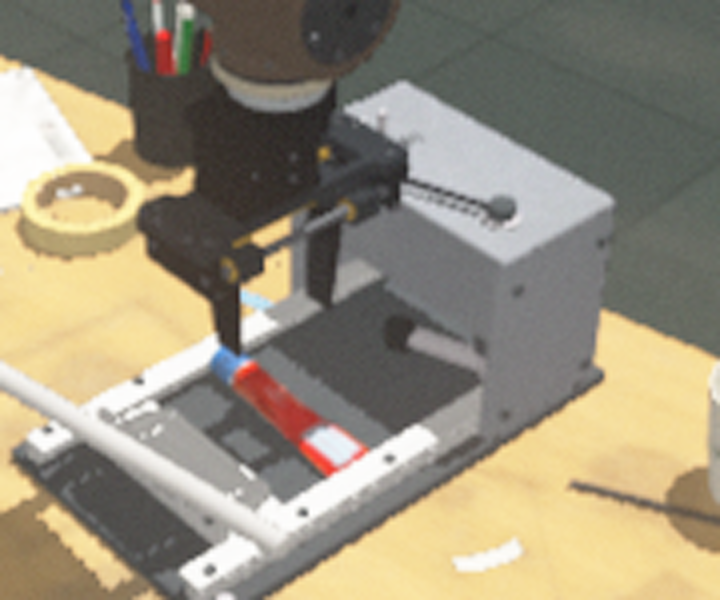

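carry_out([
  [0,0.009,0],
  [0.04,0,0],
  [0.04,0,0],
  [0.03,0,0],
  [0,0,0],
], grip=[-0.6,-0.6,-0.6,-0.6,-0.6], turn=[0,0,0,0,0])

```text
t: 4.35
eef_pos: [610.2, -18.5, 31.9]
tcp_rot: [-1.703, 1.569, 2.924]
ft_force: [-0.1, -0.2, 0.1]
opening: 0.801
```

carry_out([
  [0,0,0],
  [0,0,0],
  [0,0,0],
  [0,0,0],
  [0,0,0],
], grip=[0.3,0.3,0.3,0.3,0.3], turn=[0,0,0,0,0])

```text
t: 4.85
eef_pos: [610.6, -18.7, 33.1]
tcp_rot: [1.675, 1.57, 0.019]
ft_force: [-0.6, 0.4, -0.5]
opening: 0.435
```

carry_out([
  [-0.04,0,0],
  [-0.08,0,0],
  [-0.08,0,0],
  [0,-0.01,-0.07],
  [0,-0.015,-0.08],
], grip=[0.6,0.6,0.6,0.6,0.6], turn=[0,0,0,0,0])

```text
t: 5.35
eef_pos: [605.1, 56.9, 134.3]
tcp_rot: [1.644, 1.568, -0.015]
ft_force: [0.6, 0.6, -0.4]
opening: 0.204
```

carry_out([
  [0,-0.015,-0.08],
  [0,-0.015,-0.08],
  [0,0,-0.07],
  [0.06,0,0],
  [0.06,0,0],
], grip=[0.6,0.6,0.6,0.6,0.6], turn=[0,0,0,0,0])

```text
t: 5.85
eef_pos: [599.6, 174.4, 72.8]
tcp_rot: [1.86, 1.568, 0.205]
ft_force: [-0.5, -0.5, -0.2]
opening: 0.198
```

carry_out([
  [0.05,0,0],
  [0.03,0,0],
  [0,0,0],
], grip=[0.6,0.6,0.6], turn=[0,0,0])

```text
t: 6.15
eef_pos: [598.5, 172.7, 31.1]
tcp_rot: [-1.335, 1.568, -2.992]
ft_force: [0.4, 0.5, 0.6]
opening: 0.205
```

carry_out([
  [-0.08,0,0],
  [-0.08,0,0],
], grip=[-1,-1], turn=[0,0])

```text
t: 6.35
eef_pos: [599.3, 172.8, 114.2]
tcp_rot: [-1.394, 1.57, -3.05]
ft_force: [0.9, 0.2, 0.3]
opening: 0.313
```

```bash
python3 - <<'E'
from h import *
a=cams.read_camera("top"); b=cams.read_camera("scene"); cv2.imwrite("pics/raw_t2.png",a); cv2.imwrite("pics/raw_s2.png",b)
f=lambda i,x,y,w,h:cv2.resize(i[y:y+h,x:x+w],(400,400),interpolation=2)
cv2.imwrite("pics/d2.png",np.hstack([f(a,190,100,150,150),f(b,190,150,170,170)]))
E
```

```text
(no output)
```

View pics/d2.png

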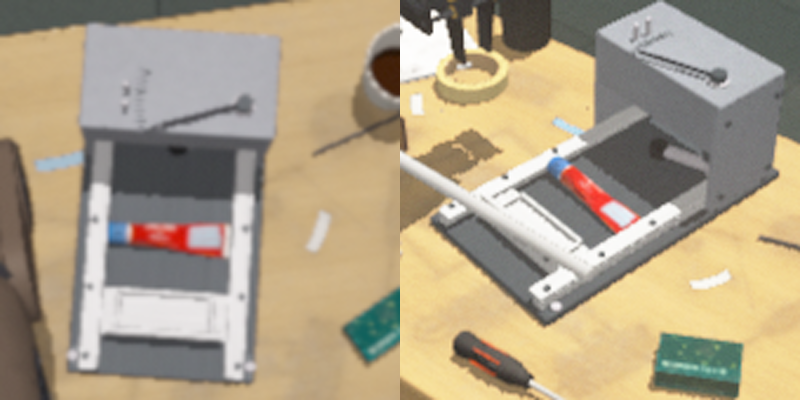

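carry_out([
  [0,0.012,0.08],
  [0,0.012,0.08],
  [0,0.012,0.08],
  [0,0.012,0.08],
  [0,0.01,0.065],
], grip=[-0.6,-0.6,-0.6,-0.6,-0.6], turn=[0,0,0,0,0])

```text
t: 6.95
eef_pos: [612.1, -23.6, 113.9]
tcp_rot: [1.506, 1.569, -0.151]
ft_force: [0.4, -0.3, 0.9]
opening: 0.784
```

carry_out([
  [0,0,0],
  [0.05,0,0],
  [0.05,0,0],
  [0.04,0,0],
  [0.026,0,0],
], grip=[-0.6,-0.6,-0.6,-0.6,-0.6], turn=[0,0,0,0,0])

```text
t: 7.45
eef_pos: [611.6, -20.7, 29.0]
tcp_rot: [-2.091, 1.57, 2.536]
ft_force: [0.2, 0.4, -0.2]
opening: 0.8
```

carry_out([
  [0,0,0],
  [0,0,0],
  [0,0,0],
  [0,0,0],
  [0,0,0],
], grip=[0.6,0.6,0.6,0.6,0.6], turn=[0,0,0,0,0])

```text
t: 7.95
eef_pos: [612.1, -21.3, 30.4]
tcp_rot: [1.611, 1.57, -0.046]
ft_force: [0.1, 0.5, 0.3]
opening: 0.438
```

carry_out([
  [0,0,0],
  [0,0,0],
  [0,0,0],
  [0,0,0],
], grip=[0.6,0.6,0.6,0.6], turn=[0,0,0,0])

```text
t: 8.35
eef_pos: [611.8, -21.4, 29.7]
tcp_rot: [2.943, 1.571, 1.287]
ft_force: [-0.0, 0.4, 0.4]
opening: 0.206
```

```bash
python3 - <<'E'
from h import *
b=cams.read_camera("scene");a=cams.read_camera("top"); cv2.imwrite("pics/raw_t3.png",a); cv2.imwrite("pics/raw_s3.png",b)
np.set_printoptions(precision=1,suppress=True)
st=env.state(); print(st["eef_pos"],st["tcp_rot"],proj("scene",st["eef_pos"]))
f=lambda i,x,y,w,h:cv2.resize(i[y:y+h,x:x+w],(400,400),interpolation=2)
cv2.imwrite("pics/d3.png",np.hstack([f(a,200,130,100,100),f(b,225,180,80,80)]))
E
```

```text
[611.8 -21.3  29.7] [3.1 1.6 1.5] [[270.6 230.6]]
```

View pics/d3.png

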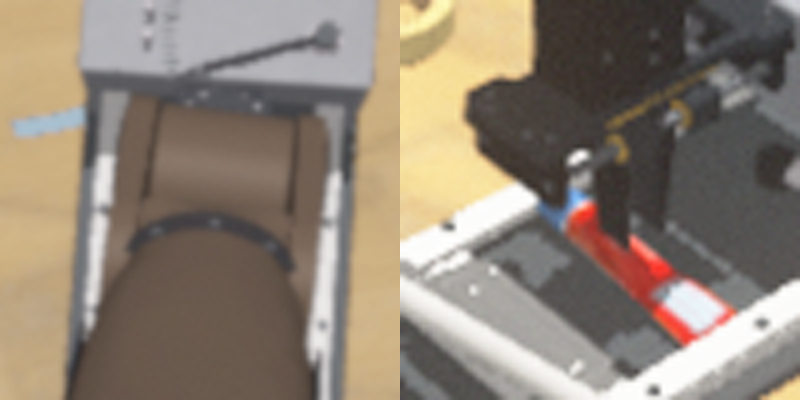

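carry_out([
  [0,0,0],
  [0,0,0],
  [0,0,0],
  [0,0,0],
  [0,0,0],
], grip=[1,1,1,1,1], turn=[0,0,0,0,0])

```text
t: 8.95
eef_pos: [611.8, -21.3, 29.7]
tcp_rot: [2.552, 1.571, 0.896]
ft_force: [0.1, 0.3, -0.1]
opening: 0.003
```

```bash
python3 - <<'E'
from h import *
cv2.imwrite("pics/raw_s4.png",cams.read_camera("scene"))
np.set_printoptions(precision=1,suppress=True)
for f in("scene0","raw_s1","raw_s2","raw_s3","raw_s4"):
    im=cv2.imread(f"pics/{f}.png"); h=cv2.cvtColor(im,cv2.COLOR_BGR2HSV)
    m=((h[...,0]<8)|(h[...,0]>172))&(h[...,1]>130)&(h[...,2]>70); m[:190]=0;m[270:]=0;m[:,:230]=0;m[:,310:]=0
    print(f, m.sum()); 
    for r in range(216,250,4):
        xs=np.nonzero(m[r])[0]; print(r,(xs.min(),xs.max()) if len(xs) else None,end=" ")
    print()
p=env.state()["eef_pos"]; print(proj("scene",[p+[0,0,-14],p+[0,0,10],p+[0,0,40]]))
im=cv2.imread("pics/raw_s4.png"); 
for r in range(210,244,2): print(r," ".join("%02x%02x%02x"%tuple(c[::-1]) for c in im[r,260:284:2]))
E
```

```text
scene0 210
216 None 220 None 224 (np.int64(259), np.int64(267)) 228 (np.int64(261), np.int64(271)) 232 (np.int64(265), np.int64(277)) 236 (np.int64(269), np.int64(277)) 240 (np.int64(273), np.int64(275)) 244 (np.int64(277), np.int64(289)) 248 (np.int64(281), np.int64(282)) 
raw_s1 201
216 None 220 None 224 (np.int64(259), np.int64(267)) 228 (np.int64(261), np.int64(271)) 232 (np.int64(265), np.int64(276)) 236 (np.int64(269), np.int64(277)) 240 (np.int64(273), np.int64(275)) 244 (np.int64(277), np.int64(280)) 248 (np.int64(281), np.int64(282)) 
raw_s2 205
216 None 220 None 224 (np.int64(259), np.int64(267)) 228 (np.int64(261), np.int64(271)) 232 (np.int64(265), np.int64(277)) 236 (np.int64(269), np.int64(277)) 240 (np.int64(273), np.int64(275)) 244 (np.int64(277), np.int64(280)) 248 (np.int64(281), np.int64(282)) 
raw_s3 188
216 None 220 None 224 (np.int64(259), np.int64(264)) 228 (np.int64(261), np.int64(271)) 232 (np.int64(265), np.int64(278)) 236 (np.int64(269), np.int64(277)) 240 (np.int64(273), np.int64(275)) 244 (np.int64(277), np.int64(280)) 248 (np.int64(281), np.int64(282)) 

[... 1116 characters left out ...]
 9a6256 a65141 9f392e f36156 fb8981 fc8f7e e87469 6c5b5a 585454 555150 565352 6b6b6e
230 575552 8d6158 9a4738 a03932 de5a51 fb685f fc4f39 f78d7d 82605b 555250 545050 545252
232 575351 585152 855d52 923a2f ab453a e2473d fd3c31 fd4836 f95648 944948 575453 555251
234 575754 595452 575352 885d55 9c4136 b24238 ec3b34 f63830 ce3c32 a9392f 7c4944 594f52
236 585554 535250 565652 585451 7d5553 a6463e d23b33 af3933 a73933 9f6869 978388 dbadb4
238 575250 585353 595553 565551 56514f 7a544b ac4038 a8413a 997f82 c2cad5 eaf1f6 edf1f6
240 585353 575153 555050 555151 555151 565150 6a4b47 a13e34 ed8a8e e9e8ef eaecf2 e8f1f6
242 575251 5b5553 595652 56514e 595653 585350 555050 6c524b ec4831 f56a68 ebdce4 e9f1f6
```

```bash
python3 - <<'E'
from h import *
np.set_printoptions(precision=1,suppress=True)
print("expected s1 tips",proj("scene",[[604.5-44,-17.6+4,71],[604.5+44,-17.6-4,71]]),"seen (258.7,217.5) (280.5,205.7)")
for z in(71,90,110): print(z,plane("scene",258.7,217.5,z),plane("scene",280.5,205.7,z))
for z in(16,25,38): print(z,plane("scene",270,226,z),plane("scene",270,237,z))
a=cv2.imread("pics/raw_t2.png")
h=cv2.cvtColor(a,cv2.COLOR_BGR2HSV); m=((h[...,0]<8)|(h[...,0]>172)|((h[...,0]>95)&(h[...,0]<125)))&(h[...,1]>110)&(h[...,2]>70)
for c in range(228,282,4):
    ys=np.nonzero(m[170:215,c])[0]+170
    if len(ys): print(c,ys.min(),ys.max(),plane("top",c,ys.min()-.5,25)[:2],plane("top",c,ys.max()+.5,25)[:2])
E
```

```text
expected s1 tips [[255.7 226.7]
 [279.7 213.5]] seen (258.7,217.5) (280.5,205.7)
71 [594.4   8.5  71. ] [676.5   0.9  71. ]
90 [578.1  -7.8  90. ] [658.3 -15.2  90. ]
110 [560.9 -24.9 110. ] [639.2 -32.1 110. ]
16 [636.8   4.6  16. ] [602.1 -28.4  16. ]
25 [629.2  -2.6  25. ] [594.8 -35.3  25. ]
38 [618.1 -13.   38. ] [584.2 -45.2  38. ]
232 184 190 [632.9  40.8] [610.7  41.2]
240 184 191 [632.3  15.6] [607.   16.1]
244 184 191 [632.   3.] [606.7   3.6]
248 186 192 [625.4  -9.4] [603.3  -8.9]
252 186 192 [625.2 -22. ] [603.  -21.5]
256 184 193 [631.2 -34.7] [599.6 -33.9]
260 184 194 [631.  -47.3] [596.1 -46.4]
264 193 195 [602.2 -59.1] [592.7 -58.9]
268 193 195 [601.9 -71.7] [592.5 -71.4]
272 193 195 [601.7 -84.2] [592.2 -83.9]
```

carry_out([
  [-0.02,0,0],
  [0,0,0],
  [0,0,0],
  [0,0,0],
  [0,0,0],
], grip=[-0.6,-0.6,-0.6,-0.6,-0.6], turn=[0,0,0,0,0])

```text
t: 9.5
eef_pos: [611.7, -21.3, 39.6]
tcp_rot: [-2.254, 1.571, 2.372]
ft_force: [-0.4, 0.3, 0.3]
opening: 0.366
```

carry_out([
  [0,0,0],
  [0,0,0],
  [0,0,0],
  [0,0,0],
  [0.03,0,0],
], grip=[-0.6,-0.6,-0.6,-0.6,-0.6], turn=[0,0,0,0,0])

```text
t: 10.0
eef_pos: [612.9, -21.4, 25.7]
tcp_rot: [1.544, 1.568, -0.112]
ft_force: [0.9, 0.5, 1.0]
opening: 0.774
```

carry_out([
  [0.014,0,0],
  [0.014,0,0],
  [0,0,0],
], grip=[-0.6,-0.6,-0.6], turn=[0,0,0])

```text
t: 10.3
eef_pos: [611.1, -21.3, 9.3]
tcp_rot: [-1.667, 1.569, 2.96]
ft_force: [0.2, -0.2, -0.8]
opening: 0.802
```

```bash
python3 - <<'E'
from h import *
s=env.state(); print(s["eef_pos"],s["joints"],s["ft_force"],s["opening"])
snap("scene","s5.png",(225,150,100,100),6)
E
```

```text
[611.13312132 -21.25739537   9.27543194] [-1.42787278e-01  6.99263424e-01  1.74505700e+00  1.30892076e-04
  6.99424372e-01 -5.73856126e-02] [ 0.23769736 -0.20594788 -0.84275509] 0.8015170034355126
```

View pics/s5.png

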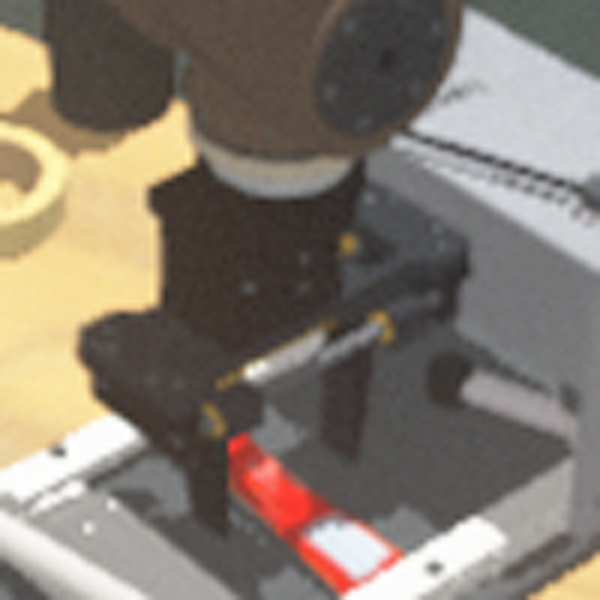

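carry_out([
  [0,0,0],
  [0,0,0],
  [0,0,0],
  [0,0,0],
  [0,0,0],
], grip=[0.7,0.7,0.7,0.7,0.7], turn=[0,0,0,0,0])

```text
t: 10.85
eef_pos: [611.9, -21.4, 10.9]
tcp_rot: [1.838, 1.57, 0.182]
ft_force: [-0.1, -0.7, 0.3]
opening: 0.436
```

carry_out([
  [0,0,0],
  [0,0,0],
  [0,0,0],
  [0,0,0],
], grip=[0.7,0.7,0.7,0.7], turn=[0,0,0,0])

```text
t: 11.25
eef_pos: [611.8, -21.3, 10.7]
tcp_rot: [2.943, 1.571, 1.286]
ft_force: [-0.3, -0.6, 0.1]
opening: 0.16
```

```bash
python3 - <<'E'
from h import *
np.set_printoptions(precision=1,suppress=True)
for z in(10,15,20,25,30): print(z,plane("scene",260.3,238.3,z),plane("scene",282.5,226.7,z))
E
```

```text
10 [583.7  -7.9  10. ] [665.2 -19.1  10. ]
15 [579.8 -11.8  15. ] [660.9 -22.9  15. ]
20 [575.9 -15.7  20. ] [656.5 -26.7  20. ]
25 [571.9 -19.6  25. ] [652.1 -30.6  25. ]
30 [568.  -23.5  30. ] [647.7 -34.4  30. ]
```

carry_out([
  [-0.03,0,0],
  [0,0,0],
  [0,0,0],
  [0,0,0],
  [0,0,0],
], grip=[-0.3,-0.3,-0.3,-0.3,-0.3], turn=[0,0,0,0,0])

```text
t: 11.75
eef_pos: [611.7, -21.3, 25.6]
tcp_rot: [-2.001, 1.571, 2.626]
ft_force: [-0.0, -0.1, -0.2]
opening: 0.523
```

```bash
python3 - <<'E'
from h import *
np.set_printoptions(precision=1,suppress=True)
cv2.imwrite("pics/raw_s6.png",cams.read_camera("scene"))
s=env.state(); print(s["eef_pos"],s["opening"])
for f in("scene0","raw_s6"):
    im=cv2.imread(f"pics/{f}.png"); h=cv2.cvtColor(im,cv2.COLOR_BGR2HSV)
    m=((h[...,0]<8)|(h[...,0]>172))&(h[...,1]>130)&(h[...,2]>70); m[:190]=0;m[270:]=0;m[:,:230]=0;m[:,310:]=0
    print(f,[(r,np.nonzero(m[r])[0][[0,-1]].tolist()) for r in range(222,250,4)])
im=cv2.imread("pics/raw_s6.png"); g=im.sum(2)//3
for r in range(196,246,2): print(r,g[r,250:292:2])
E
```

```text
[611.7 -21.3  25.5] 0.5639581339378675
scene0 [(222, [260, 265]), (226, [259, 269]), (230, [263, 273]), (234, [267, 279]), (238, [271, 274]), (242, [275, 291]), (246, [279, 282])]Traceback (most recent call last):
  File "<stdin>", line 8, in <module>
IndexError: index 0 is out of bounds for axis 0 with size 0
```

```bash
python3 - <<'E'
from h import *
im=cv2.imread("pics/raw_s6.png"); h=cv2.cvtColor(im,cv2.COLOR_BGR2HSV)
H,S,V=[h[...,i].astype(int) for i in range(3)]
for r in range(196,256,1):
    s=""
    for c in range(236,306):
        ch="."
        if S[r,c]>110 and (H[r,c]<8 or H[r,c]>172): ch="R"
        elif S[r,c]>90 and 95<H[r,c]<125: ch="B"
        elif V[r,c]>190: ch="W"
        elif V[r,c]>120: ch="+"
        elif V[r,c]<72: ch="#"
        s+=ch
    print(r,s)
E
```

```text
196 WWWWWWWWWWWWWW+.##############################...####.........####...+
197 WWWWWW++........#############################....###.........####...+.
198 WWWW++.......#.#.#.########################.....##.....##.++..###.....
199 WW++.........#.##########################....##.......###.+..........+
200 WW+..............#..###################....####++...#####........+..+.
201 WW+............####.#.###############....#####.++...#####....+++.+...+
202 WW+.............#####..############..++.####..+++.+.#####......++.+.++
203 WW.............#.#...###.########.++++++##..+++..++.####........++++.+
204 WW........#.....###.###########..++++++.#..++....+..##...........+++++
205 WW+............#.#...#########...++++++.......##..###..............+++
206 WWW+..........##.###########......++++......####....................++
207 WWWW+#..........#..####.##......##........######......................
208 WWWW+...#.......##..###.##....######.....#######......................
209 WWWW+...##......##.....###.#########..+.########.............######...
210 WWWW+..###..#.#.##########...#######.++.######
[... 2699 characters left out ...]
RRWWWWWWWWWWWWWWWWWWW++++
247 WWWWWWWWWWW+++++++++++++++......+++++++++..+RRRRRWWWWWWWWWWWWWW++++++.
248 +WWWWWWWWWWW+++++++++++++++.....+++++++++...+RRWWWWWWWWWWWWWW+++++++++
249 +++WWWWWWWWWWW+++++++++++++++...+++++++++++..+WWWWWWWWWWWWWW++++++++++
250 +++++WWWWWWWWWWW++++++++++++++..++++++++++++WWWWWWWWWWWWWW++++++++++++
251 ++++++WWWWWWWWWWW+++++++++++++++....++++++WWWWWWWWWWWWWWWW++++++++++++
252 .+++++++WWWWWWWWWWW+++++WW++++++....+++++WWWWWWWWWWWWWW+++++++++++++..
253 ..++++++++WWWWWWWWWWW++WWW++++++.....++WWWWWWWWWWWWWWW+++++++++++++...
254 ...+++++++++WWWWWWWWWW+WW++++++++....+WWWWWWWWWWWWWWWW++++++++++++...+
255 ....+++++++++WWWWWWWWWWW++++++++++++WWWWWWWWWWWWWW++++++++++++++....+W
```

carry_out([
  [0,0,0],
  [0.02,0,0],
  [0.015,0,0],
  [0.012,0,0],
  [0,0,0],
], grip=[-0.4,-0.4,-0.4,-0.4,-0.4], turn=[0,0,0,0,0])

```text
t: 12.3
eef_pos: [611.2, -21.3, 0.9]
tcp_rot: [-1.677, 1.569, 2.95]
ft_force: [-0.3, 1.0, -0.1]
opening: 0.702
```

carry_out([
  [0,0,0],
  [0,0,0],
  [0,0,0],
  [0,0,0],
  [0,0,0],
], grip=[0.9,0.9,0.9,0.9,0.9], turn=[0,0,0,0,0])

```text
t: 12.8
eef_pos: [611.9, -21.3, 2.4]
tcp_rot: [1.682, 1.57, 0.025]
ft_force: [-0.2, -0.4, 0.3]
opening: 0.337
```

carry_out([
  [0,0,0],
  [0,0,0],
  [0,0,0],
], grip=[0.9,0.9,0.9], turn=[0,0,0])

```text
t: 13.1
eef_pos: [611.9, -21.3, 2.8]
tcp_rot: [1.796, 1.57, 0.139]
ft_force: [-1.1, 0.3, 4.5]
opening: 0.293
```

carry_out([
  [0,0,0],
  [0,0,0],
  [-0.02,0,0],
  [-0.04,0,0],
  [-0.04,0,0],
], grip=[0.9,0.9,0.9,0.9,0.9], turn=[0,0,0,0,0])

```text
t: 13.6
eef_pos: [611.6, -21.3, 53.1]
tcp_rot: [-1.775, 1.57, 2.852]
ft_force: [-0.4, 0.0, -1.0]
opening: 0.29
```

carry_out([
  [-0.05,0,0],
  [-0.05,0,0],
  [0,0,0],
  [0,0,0],
  [0,0,0],
], grip=[0.9,0.9,0.9,0.9,0.9], turn=[0,0,0,0,0])

```text
t: 14.1
eef_pos: [611.3, -21.3, 101.4]
tcp_rot: [-1.703, 1.569, 2.923]
ft_force: [0.7, 0.9, -1.1]
opening: 0.289
```

carry_out([
  [0,-0.006,-0.04],
  [0,-0.01,-0.06],
  [0,-0.01,-0.06],
  [0,-0.01,-0.06],
  [0,-0.01,-0.06],
], grip=[0.9,0.9,0.9,0.9,0.9], turn=[0,0,0,0,0])

```text
t: 14.6
eef_pos: [600.1, 121.2, 101.0]
tcp_rot: [-1.427, 1.569, -3.083]
ft_force: [0.3, -0.2, -0.5]
opening: 0.289
```

carry_out([
  [0,-0.008,-0.06],
  [0,-0.006,-0.045],
  [0,0,0],
  [0.05,0,0],
  [0.05,0,0],
], grip=[0.9,0.9,0.9,0.9,0.9], turn=[0,0,0,0,0])

```text
t: 15.1
eef_pos: [598.3, 172.4, 51.3]
tcp_rot: [1.503, 1.571, -0.153]
ft_force: [-0.0, -0.4, -0.4]
opening: 0.291
```

carry_out([
  [0.05,0,0],
  [0.03,0,0],
  [0.02,0,0],
  [0.008,0,0],
  [0,0,0],
], grip=[0.9,0.9,0.9,0.9,0.9], turn=[0,0,0,0,0])

```text
t: 15.6
eef_pos: [598.5, 172.9, -1.8]
tcp_rot: [-1.947, 1.571, 2.679]
ft_force: [0.3, -0.1, 0.2]
opening: 0.292
```

carry_out([
  [0.012,0,0],
  [0,0,0],
  [0,0,0],
  [0,0,0],
  [0,0,0],
], grip=[0.9,0.9,-0.2,-0.2,-0.2], turn=[0,0,0,0,0])

```text
t: 16.1
eef_pos: [598.5, 173.1, -7.5]
tcp_rot: [1.911, 1.57, 0.255]
ft_force: [0.1, -0.3, 0.3]
opening: 0.485
```

carry_out([
  [0,0,0],
  [-0.02,0,0],
  [-0.06,0,0],
  [-0.08,0,0],
  [-0.08,0,0],
], grip=[-0.2,-0.3,-0.3,-0.3,-0.3], turn=[0,0,0,0,0])

```text
t: 16.6
eef_pos: [598.1, 173.0, 114.1]
tcp_rot: [-1.487, 1.57, 3.139]
ft_force: [0.2, -0.3, 0.5]
opening: 0.651
```

```bash
python3 - <<'E'
from h import *
np.set_printoptions(precision=2,suppress=True)
for n,(x,y,w,h) in(("top",(138,212,40,25)),("scene",(164,185,32,32))):
    im=cv2.imread(f"pics/{n}0.png"); hs=cv2.cvtColor(im,cv2.COLOR_BGR2HSV)
    print(n,hs[223 if n=="top" else 196,157 if n=="top" else 176])
    m=((hs[...,0]<20)&(hs[...,1]>95)&(hs[...,2]>120)&(hs[...,2]<205)).astype(np.uint8)
    k=np.zeros_like(m);k[y:y+h,x:x+w]=m[y:y+h,x:x+w]
    c=max(cv2.findContours(k,0,1)[0],key=cv2.contourArea)
    for r in range(y,y+h): print("".join(".#"[v] for v in k[r,x:x+w]))
    ys,xs=np.nonzero(k); P=np.array([plane(n,u,v,52) for u,v in zip(xs,ys)])
    print(P.mean(0),cv2.minAreaRect(P[:,:2].astype(np.float32)))
    ev=np.linalg.svd(P[:,:2]-P[:,:2].mean(0),full_matrices=0)[2][0]; print("long axis psi",np.arctan2(-ev[0],ev[1])%np.pi)
E
```

```text
top [ 16 117 174]
.######............................#.###
#.##.#................................##
........................................
........................................
........................................
.....................############.##....
....#############################.......
....#############################.......
....#############################.......
....#############################..#....
...##############################.......
#################################.......
#################################.......
##.##############################.......
...##############################.......
....###########...####..................
.......#................................
........................................
........................................
.................##.....................
........................................
........................................
........................................
........................................
........................................
[516.33 276.37  52.  ] ((516.843994140625, 270.5617980957
[... 631 characters left out ...]
......##.#....
......###.#.#####.......##......
..........########....####......
..........################..#...
...........###.###########..#...
.............####.########......
...............############.....
................#.#########.#...
..................#########..#..
.....#..............#######..#..
...#..#...............#####..#..
.....####..............####..#..
......###.................#..#..
.......##..................#.#..
.........#......................
..........#.....................
............###.................
[497.93 247.83  52.  ] ((497.12554931640625, 249.6085968017578), (136.91241455078125, 75.21251678466797), 58.014808654785156)
long axis psi 2.955614876265296
```

carry_out([
  [0,0,0],
  [0,-0.04,-0.05],
  [0,-0.04,-0.05],
  [0,-0.04,-0.05],
  [0,-0.041,-0.051],
], grip=[-0.6,-0.6,-0.6,-0.6,-0.6], turn=[-0.037,0,0,0,0])

```text
t: 17.1
eef_pos: [514.0, 271.8, 113.1]
tcp_rot: [2.035, 1.57, 0.495]
ft_force: [-0.1, 0.6, 0.4]
opening: 0.799
```

carry_out([
  [0,0,0],
  [0,0,0],
], grip=[-0.6,-0.6], turn=[0,0])

```text
t: 17.3
eef_pos: [514.7, 271.4, 113.0]
tcp_rot: [1.858, 1.57, 0.319]
ft_force: [-0.4, -0.2, -0.6]
opening: 0.801
```

carry_out([
  [0.06,0,0],
  [0.06,0,0],
  [0.04,0,0],
  [0.03,0,0],
  [0,0,0],
], grip=[-0.6,-0.6,-0.6,-0.6,-0.6], turn=[0,0,0,0,0])

```text
t: 17.8
eef_pos: [514.7, 269.8, 15.7]
tcp_rot: [-1.218, 1.568, -2.759]
ft_force: [-0.2, 0.6, -0.2]
opening: 0.8
```

carry_out([
  [0,0,0],
  [0,0,0],
  [0,0,0],
  [0,0,0],
  [0,0,0],
], grip=[0.9,0.9,0.9,0.9,0.9], turn=[0,0,0,0,0])

```text
t: 18.3
eef_pos: [515.0, 271.1, 17.7]
tcp_rot: [1.968, 1.57, 0.428]
ft_force: [0.2, -0.8, 0.4]
opening: 0.437
```

carry_out([
  [0,0,0],
  [0,0,0],
  [0,0,0],
  [0,0,0],
  [0,0,0],
], grip=[0.9,0.9,0.9,0.9,0.9], turn=[0,0,0,0,0])

```text
t: 18.8
eef_pos: [514.8, 271.1, 17.4]
tcp_rot: [2.159, 1.571, 0.619]
ft_force: [-2.3, -0.5, 3.5]
opening: 0.314
```

carry_out([
  [-0.03,0,0],
  [-0.06,0,0],
  [-0.06,0,0],
  [-0.05,0,0],
  [0,0,0],
], grip=[0.9,0.9,0.9,0.9,0.9], turn=[0,0,0,0,0.036])

```text
t: 19.3
eef_pos: [516.0, 271.5, 120.4]
tcp_rot: [2.038, 1.566, 0.385]
ft_force: [0.3, -0.1, -1.0]
opening: 0.317
```

```bash
cat >> h.py <<'E'
O=np.array([658.5,-30,0]); PSI=-0.084
def press(x,y,z): c,s=np.cos(PSI),np.sin(PSI); return O+[c*x-s*y,s*x+c*y,z]
def samp(im,n,P):
    q=proj(n,P).astype(np.float32); return cv2.remap(im,q[:,0].reshape(1,-1),q[:,1].reshape(1,-1),1).ravel()
E
python3 - <<'E'
from h import *
np.set_printoptions(linewidth=220)
t=cv2.cvtColor(cv2.imread("pics/raw_t2.png"),6); s=cv2.cvtColor(cv2.imread("pics/scene0.png"),6); 
X=np.arange(-226,-80,4)
print("x ",X)
for y in(-60,-40,0,40,60): print("T",y,samp(t,"top",np.array([press(x,y,12) for x in X])))
for y in(-30,0,): print("S",y,samp(s,"scene",np.array([press(x,y,12) for x in X])))
Y=np.arange(-124,125,4); print("Y",Y)
for x in(-190,-90,-20): print("T",x,samp(t,"top",np.array([press(x,y,31) for y in Y])))
E
```

```text
x  [-226 -222 -218 -214 -210 -206 -202 -198 -194 -190 -186 -182 -178 -174 -170 -166 -162 -158 -154 -150 -146 -142 -138 -134 -130 -126 -122 -118 -114 -110 -106 -102  -98  -94  -90  -86  -82]
T -60 [166 164 165 160 125 105 112 114 114 114 114 114 114 111  89  72 111 190 221 218 221 225 227 225 222 221 224 227 230 224 183 129 116 117 117 117 117]
T -40 [168 169 168 157 116 106 114 114 115 115 115 115 114 108  79  76 124 197 218 222 228 229 231 231 231 230 230 223 189 193 185 131 115 115 116 115 115]
T 0 [177 178 179 173 132 108 113 114 114 114 114 114 114 107  83  71 111 192 221 218 226 228 230 230 230 230 231 226 200 205 200 139 115 114 115 114 114]
T 40 [176 177 176 170 135 107 113 114 116 114 115 114 115 111  88  70 109 188 223 219 227 229 229 231 231 231 232 229 206 201 192 137 115 114 114 114 114]
T 60 [182 184 184 181 157 118 114 114 114 114 114 115 114 113 101  79 112 185 216 218 224 227 223 220 218 215 214 215 218 217 190 129 113 113 114 114 114]
S -30 [198 187 121  84 101 112 114 113 113 115 115 115 114  97  78  84 131 150 143 139 159 186 210 225 232 237 244 245 238 196 161 221
[... 579 characters left out ...]
 113 113 114 115 115 114 114 114 114 114 114 114 114 114 114 114 114 115 114 114 115 115 114 114 115 117 115 114 114 116 130 182 220 218 185
 171 185 183 203 194 175 168 164 152]
T -90 [183 184 184 181 159 126 119 147 211 231 233 233 223 169 125 119 117 117 117 115 114 115 116 115 115 116 115 114 115 114 115 115 113 113 113 115 115 114 113 114 114 114 114 115 114 114 114 112 113 134 200 231 233 233
 227 199 144 116 124 156 167 169 168]
T -20 [175 175 175 169 146 119 120 146 199 222 228 232 226 174 127 121 118 118 118 116 115 115 115 115 116 116 117 116 116 115 116 116 114 115 116 116 116 117 117 116 117 117 116 117 118 117 117 116 116 130 183 221 230 226
 222 197 137 119 134 163 176 177 178]
```

carry_out([
  [0,0.006,0.04],
  [0,0.008,0.07],
  [0,0.008,0.08],
  [0,0.01,0.08],
  [0,0.01,0.08],
], grip=[0.9,0.9,0.9,0.9,0.9], turn=[0,0,0,0,0])

```text
t: 19.8
eef_pos: [521.1, 93.4, 117.1]
tcp_rot: [-1.829, 1.571, 2.801]
ft_force: [0.0, -0.7, 0.2]
opening: 0.318
```

carry_out([
  [0,0.008,0.08],
  [0,0.008,0.08],
  [0,0.008,0.065],
  [0,0,0],
  [0,0,0],
], grip=[0.9,0.9,0.9,0.9,0.9], turn=[0,0,0,0,0])

```text
t: 20.3
eef_pos: [523.9, -18.6, 117.0]
tcp_rot: [-2.124, 1.57, 2.504]
ft_force: [-0.9, -0.3, -0.9]
opening: 0.317
```

```bash
python3 - <<'E'
from h import *
s=env.state(); print(s["eef_pos"],s["tcp_rot"],s["opening"])
b=cams.read_camera("scene"); a=cams.read_camera("top"); cv2.imwrite("pics/raw_s7.png",b); cv2.imwrite("pics/raw_t7.png",a)
f=lambda i,x,y,w,h:cv2.resize(i[y:y+h,x:x+w],(400,400),interpolation=2)
cv2.imwrite("pics/d7.png",np.hstack([f(b,200,170,100,100),f(a,140,130,130,130)]))
E
```

```text
[523.86162684 -18.63618564 117.03492664] [-2.12442043  1.57031069  2.50387863] 0.3166361262940603
```

View pics/d7.png

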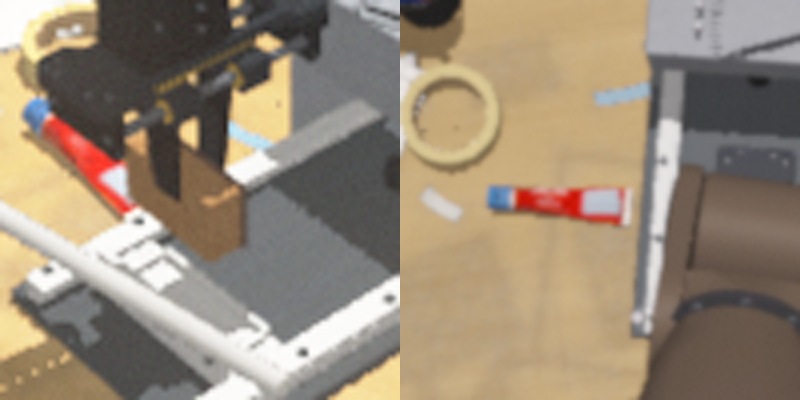

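```bash
python3 - <<'E'
from h import *
np.set_printoptions(precision=1,suppress=True)
c,s=np.cos(PSI),np.sin(PSI); e=np.array([523.9,-18.6,99.6]); X=np.array([c,s,0]);Y=np.array([-s,c,0])
for nm,a,b,z in(("-x-y bot",-15,-47,0),("+x-y bot",15,-47,0),("-x-y top",-15,-47,52),("-x+y top",-15,47,52),("-x+y bot",-15,47,0)): 
    p=proj("scene",e+a*X+b*Y+[0,0,z])[0]; print(nm,p,((p-[200,170])*4))
h=cv2.cvtColor(cv2.imread("pics/raw_s7.png"),cv2.COLOR_BGR2HSV).astype(int)
for r in range(196,240):
    print(r,"".join("#" if (5<h[r,k,0]<20 and h[r,k,1]>95 and h[r,k,2]>140) else "+" if (5<h[r,k,0]<20 and h[r,k,1]>95) else "d" if h[r,k,2]<75 else "." for k in range(225,270)))
E
```

```text
-x-y bot [254.3 237.4] [217.2 269.4]
+x-y bot [263.1 232.3] [252.5 249.1]
-x-y top [254.  221.8] [216.2 207.3]
-x+y top [231.  204.4] [124.  137.6]
-x+y bot [231.8 219.7] [127.2 198.6]
196 ddddddddddddd.+#+.dddddddddddddd.#..........#
197 ddddddd...dd.....+.ddddddddddddd#............
198 ddddd.###........+.ddddddddddddd#............
199 ddddd.#.#.......+#.ddd...ddddddd##...........
200 ddddd.#.......dd++.d.####ddddddd.............
201 dddddd......ddddddd.#...#ddddddd.............
202 dddddd......ddddddd.#...#ddddddd.............
203 dddddd...###ddddddd.#...#ddddddd.............
204 d.dddd.#####.dddddd.#...#dddddd..............
205 d..ddd######.ddddddd+#..#dddddd.#............
206 dddddd+#####.ddddddd..###dddddd.#............
207 .ddddd.+####+ddddddd+++..dddddd.#............
208 ..dddd.++###.ddddddd+++...ddddd+#............
209 ....d.++++++.ddddddd+++++..dddd##............
210 .....##+++++.ddddddd++++++...dd#.............
211 ......#++++++ddddddd++++++++.................
212 .......++++++.dddddd+++++++++................
213 .......#+++++.dddddd++++++++++...............
214 ........+++
[... 584 characters left out ...]

226 .................++++++++++++++++++..........
227 ..................+++++++++++++++++..........
228 ...................++++++++++++++++..........
229 ....................+++++++++++++++..........
230 ......................+++++++++++++..........
231 .......................+++++++++++...........
232 ........................++++++++.............
233 .........................+++++...............
234 ...........................++................
235 .............................................
236 .............................................
237 .............................................
238 .............................................
239 .............................................
```

carry_out([
  [0.04,0.004,-0.002],
  [0.05,0,0],
  [0.04,0,0],
  [0.015,0,0],
  [0,0,0],
], grip=[0.9,0.9,0.9,0.9,0.9], turn=[0,0,0,0,0])

```text
t: 20.9
eef_pos: [525.7, -16.5, 44.1]
tcp_rot: [-1.73, 1.569, 2.901]
ft_force: [0.2, 0.5, -0.3]
opening: 0.317
```

carry_out([
  [0.006,0,0],
  [0.004,0,0],
  [0,0,0],
], grip=[0.9,0.9,0.9], turn=[0,0,0])

```text
t: 21.2
eef_pos: [526.3, -17.4, 40.1]
tcp_rot: [1.61, 1.57, -0.043]
ft_force: [0.2, 0.5, -0.6]
opening: 0.32
```

carry_out([
  [0.003,0,0],
  [0,0,0],
  [0,0,0],
], grip=[0.9,0.9,0.9], turn=[0,0,0])

```text
t: 21.5
eef_pos: [526.3, -17.5, 39.2]
tcp_rot: [1.596, 1.57, -0.058]
ft_force: [-3.2, 0.7, 9.9]
opening: 0.316
```

carry_out([
  [0.003,0,0],
  [0,0,0],
  [0,0,0],
], grip=[0.9,0.9,0.9], turn=[0,0,0])

```text
t: 21.8
eef_pos: [526.3, -17.5, 38.9]
tcp_rot: [1.565, 1.569, -0.089]
ft_force: [-6.9, 0.4, 26.7]
opening: 0.315
```

```bash
python3 - <<'E'
from h import *
cv2.imwrite("pics/raw_s8.png",cams.read_camera("scene"))
np.set_printoptions(precision=1,suppress=True)
c,s=np.cos(PSI),np.sin(PSI); st=env.state(); print(st["eef_pos"],st["ft_force"]); e=st["eef_pos"]; e[2]=22;X=np.array([c,s,0]);Y=np.array([-s,c,0])
for nm,a,b,z in(("-x-y z48",-15,-47,26),("+x-y bot",15,-47,0),("-x-y top",-15,-47,52),("-x+y top",-15,47,52),("+x-y top",15,-47,52)): print(nm,proj("scene",e+a*X+b*Y+[0,0,z])[0])
h=cv2.cvtColor(cv2.imread("pics/raw_s8.png"),cv2.COLOR_BGR2HSV).astype(int)
for r in range(216,262):
    print(r,"".join("#" if (5<h[r,k,0]<20 and h[r,k,1]>95 and h[r,k,2]>140) else "+" if (5<h[r,k,0]<20 and h[r,k,1]>95) else "d" if h[r,k,2]<75 else "W" if h[r,k,2]>190 else "." for k in range(225,285)))
E
```

```text
[526.3 -17.5  38.9] [-7.5  1.  26.7]
-x-y z48 [254.9 251.3]
+x-y bot [263.5 253.3]
-x-y top [254.8 244.1]
-x+y top [232.5 226.3]
+x-y top [263.4 239. ]
216 ddddddddddddddd....+dddd.......dd...........................
217 ddddddddddddddd.++dddddddd...dddd...........................
218 ddddddddddddddddddddddddddddddddd...........................
219 ddd..dddddddddd++.ddddddddddddddd...........................
220 ddd.ddddddddddd+...ddddddddddddddd..........................
221 dddddddddd.ddd...++dddddddddddddd...........................
222 ddddddddd.........+.ddddddddddddd...........................
223 ddddddd..WW........+ddd..dddddddd...........................
224 ddddddd..........+.+ddd..dddddddd...........................
225 ddddddd.......dddd.dd....dddddddd...........................
226 dddddddd......ddddddd....ddddddd............................
227 dddddddd...##+ddddddd.....dddddd............................
228 dddddddd.####+ddddddd....ddddddd............................
229 dddddddd+####+ddddddd++..ddddddd............................
230 ..dddddd++###+ddddddd+++..dddddd..
[... 1341 characters left out ...]
........WWWWWWWWWW.++++++....WWW...........WWWWWWW
252 ...................WWWWWWWWWW..+++...WW.WW..........WWWWWWWW
253 .....d...............WWWWWWWWWW.....WWWWWW........WWWWWWWWWW
254 .......................WWWWWWWWWW.WWWWWWWWWW.....WWWWWWWWWWW
255 ........................WWWWWWWWWWWWWWWWWWWWW..WWWWWWWWWWWWW
256 ..........................WWWWWWWWWWWW.WWWWWWWWWWWWWWWWWWWWW
257 ............................WWWWWWWWWWWWWWWWWWWWWW..WWWWWWW.
258 .............................WWWWWWWWWWWWWWWWWWWW...WWWWW...
259 ...............................WWWWWWWWWWWWWWWWWWWWWWWW.....
260 ................................WWWWWWWWWWWWWWWWWWWWW.......
261 ..................................WWWWWWWWWWWWWWWWWWW.......
```

carry_out([
  [-0.004,0,0],
  [0,0,0],
  [0,0,0],
  [0,0,0],
  [0,0,0],
], grip=[0.9,0.9,-0.2,-0.2,-0.2], turn=[0,0,0,0,0])

```text
t: 22.35
eef_pos: [526.1, -17.4, 38.5]
tcp_rot: [-1.972, 1.571, 2.658]
ft_force: [-0.8, 0.0, -0.6]
opening: 0.512
```

carry_out([
  [0,0,0],
  [-0.02,0,0],
  [-0.06,0,0],
  [-0.08,0,0],
  [-0.08,0,0],
], grip=[-0.2,-0.2,-0.2,-0.2,-0.2], turn=[0,0,0,0,0])

```text
t: 22.85
eef_pos: [525.7, -17.4, 160.6]
tcp_rot: [-1.829, 1.57, 2.801]
ft_force: [0.7, -0.0, 0.7]
opening: 0.6
```

carry_out([
  [0,0,0],
  [0,0,0],
  [0,0,0],
  [0,0,0],
  [0,0,0],
], grip=[1,1,1,1,1], turn=[-0.0455,-0.0455,-0.0455,-0.0455,-0.0455])

```text
t: 23.35
eef_pos: [526.1, -17.4, 159.5]
tcp_rot: [0.924, 1.57, -0.008]
ft_force: [0.5, -0.1, -0.3]
opening: 0.234
```

carry_out([
  [0,0,0],
  [0,0,0],
  [0,0,0],
  [0,0,0],
  [0,0,0],
], grip=[1,1,1,1,1], turn=[-0.0455,-0.0455,-0.0455,-0.0455,-0.0455])

```text
t: 23.85
eef_pos: [526.0, -17.4, 159.4]
tcp_rot: [0.3, 1.57, 0.082]
ft_force: [-0.0, 0.9, -0.6]
opening: 0.002
```

carry_out([
  [0,0,0],
  [0,0,-0.05],
  [0,0,-0.055],
  [0,0,0],
], grip=[1,1,1,1], turn=[-0.0455,0,0,0])

```text
t: 24.25
eef_pos: [471.1, -12.8, 159.3]
tcp_rot: [2.975, 1.57, 2.895]
ft_force: [0.3, -0.8, 0.1]
opening: 0.006
```

```bash
python3 - <<'E'
from h import *
np.set_printoptions(precision=3,suppress=True)
s=env.state(); print(s["eef_pos"],s["tcp_rot"],s["joints"],s["opening"])
cv2.imwrite("pics/raw_t9.png",cams.read_camera("top"));cv2.imwrite("pics/raw_s9.png",cams.read_camera("scene"))
E
```

```text
[471.136 -12.757 159.348] [2.975 1.57  2.895] [-0.167  0.319  1.963  0.     0.861 -1.658] 0.00627174897675725
```

carry_out([
  [0.06,0,0],
  [0.08,0,0],
  [0.08,0,0],
  [0.05,0,0],
  [0.02,0,0],
], grip=[1,1,1,1,1], turn=[0,0,0,0,0])

```text
t: 24.85
eef_pos: [473.8, -13.2, 11.7]
tcp_rot: [3.017, 1.568, 2.936]
ft_force: [-0.1, -0.0, -0.5]
opening: 0.007
```

carry_out([
  [0,0,0],
  [0,0,0.01],
  [0,0,0.01],
  [0,0,0.01],
  [0,0,0.01],
], grip=[1,1,1,1,1], turn=[0,0,0,0,0])

```text
t: 25.35
eef_pos: [493.3, -14.6, 14.6]
tcp_rot: [3.039, 1.569, 2.958]
ft_force: [-5.8, -0.4, 4.8]
opening: 0.002
```

carry_out([
  [0,0,0.01],
  [0,0,0.012],
  [0,0,0.014],
  [0,0,0.014],
  [0,0,0.014],
], grip=[1,1,1,1,1], turn=[0,0,0,0,0])

```text
t: 25.85
eef_pos: [525.3, -17.2, 14.6]
tcp_rot: [3.036, 1.57, 2.955]
ft_force: [-5.9, 0.4, 4.1]
opening: 0.004
```

carry_out([
  [0,0,0.014],
  [0,0,0.014],
  [0,0,0.014],
  [0,0,0.014],
  [0,0,0.014],
], grip=[1,1,1,1,1], turn=[0,0,0,0,0])

```text
t: 26.35
eef_pos: [560.6, -20.1, 14.4]
tcp_rot: [2.893, 1.57, 2.813]
ft_force: [-5.4, 0.7, 3.4]
opening: 0.006
```

carry_out([
  [0,0,0.014],
  [0,0,0.014],
  [0,0,0.014],
  [0,0,0.014],
  [0,0,0.014],
], grip=[1,1,1,1,1], turn=[0,0,0,0,0])

```text
t: 26.85
eef_pos: [595.5, -22.9, 14.3]
tcp_rot: [2.989, 1.57, 2.908]
ft_force: [-6.2, 0.7, 3.4]
opening: 0.005
```

```bash
python3 - <<'E'
from h import *
np.set_printoptions(precision=3,suppress=True)
s=env.state(); print(s["eef_pos"],s["tcp_rot"],s["ft_force"],s["moment"])
cv2.imwrite("pics/raw_s10.png",cams.read_camera("scene"))
h=cv2.cvtColor(cv2.imread("pics/raw_s10.png"),cv2.COLOR_BGR2HSV).astype(int)
for r in range(180,250):
    print(r,"".join("#" if (5<h[r,k,0]<20 and h[r,k,1]>95 and h[r,k,2]>140) else "+" if (5<h[r,k,0]<20 and h[r,k,1]>95) else "d" if h[r,k,2]<75 else "W" if h[r,k,2]>180 else "." for k in range(240,320)))
E
```

```text
[595.515 -22.932  14.343] [2.989 1.57  2.908] [-6.189  0.692  3.435] [0.157 1.045 0.04 ]
180 WWWWWWWWWWWWW#dd.......................ddd...................WWWWWW.....W.......
181 WWWWWWWWWW##..dddd....................ddddddd..................WWWWWWW..........
182 WWWWWWWWWW....ddddd..................dddddddddd.................WWWWWWWWW.......
183 WWWWWWWW......dddddddd.............ddddddddddddd..................WWWWWWWWWW....
184 WWWWWW........dddddddddddd....ddddddddddddddddddd...................WWWWWWWWWWWW
185 WWWW..........dddddddddddddddddddddddddddddddddddd...................WWWWWWWWWWW
186 WW.............ddddddddddddddddddddddddddddddddddd.....................WWWWWWWWW
187 ...............ddddddddddddddddddddddddddddddddddd.......................WWWWWWW
188 ..............dddddddddddddddddddddddddddddddddd..........................WWWWWW
189 ...........ddd.dddddddddddddddddddddddddddddddd.............................WWWW
190 ........dddddddd.dddddddddddddddddddddddddddddd...............................WW
191 ......d...d.dddd.dddddddddddddddddddddddddddddd.........................
[... 4238 characters left out ...]
WWWWWWWWW...........
242 .................................................WWWWWWWWWWWWWWWWWWWW...........
243 .................................................WWWWWWWWWWWWWWWWW..............
244 W................................................WWWWWWW...WWWWW................
245 WWW............................................WWWWWWWWWW.WWWWWW................
246 WWWW..........................................WWWWWWWWWWWWWWWWW...............#W
247 WWWWWW........................................WW.WWWWWWWWWW.W...............###W
248 WWWWWWWW.........................................WWWWWWWWW.................#WWWW
249 WWWWWWWWW........................................WWWWWWW.................W#WWWWW
```

carry_out([
  [0,0,0.014],
  [0,0,0.014],
  [0,0,0.014],
  [0,0,0.014],
  [0,0,0.014],
], grip=[1,1,1,1,1], turn=[0,0,0,0,0])

```text
t: 27.4
eef_pos: [630.2, -25.7, 14.2]
tcp_rot: [2.976, 1.57, 2.895]
ft_force: [-7.1, 0.6, 2.8]
opening: 0.006
```

carry_out([
  [0,0,0.014],
  [0,0,0.012],
  [0,0,0.01],
  [0,0,0.008],
  [0,0,0],
], grip=[1,1,1,1,1], turn=[0,0,0,0,0])

```text
t: 27.9
eef_pos: [652.9, -27.6, 14.1]
tcp_rot: [0.063, 1.57, -0.018]
ft_force: [-0.2, 0.9, 0.7]
opening: 0.005
```

```bash
python3 - <<'E'
from h import *
np.set_printoptions(precision=3,suppress=True)
s=env.state(); e=s["eef_pos"]; d=e-[657.5,-29,0]; c,q=np.cos(PSI),np.sin(PSI); print(e,"press",c*d[0]+q*d[1],-q*d[0]+c*d[1],s["ft_force"],s["joints"])
E
```

```text
[652.87  -27.629  14.139] press -4.728827035179077 0.977822648069682 [-0.239  0.856  0.741] [-0.143  0.735  1.633  0.     0.773 -1.634]
```

carry_out([
  [0,0,-0.02],
  [0,0,-0.03],
  [-0.06,0,0],
  [-0.09,0,0],
  [-0.09,0,0],
], grip=[1,1,1,1,1], turn=[0,0,0,0,0])

```text
t: 28.4
eef_pos: [626.6, -25.6, 135.0]
tcp_rot: [2.717, 1.571, 2.636]
ft_force: [0.4, -1.0, 0.1]
opening: 0.005
```

carry_out([
  [-0.09,0,0],
  [-0.09,0,0],
  [-0.05,0,0.04],
  [0,0,0.08],
  [0,0,0.08],
], grip=[1,1,1,1,1], turn=[0,0,0,0,0])

```text
t: 28.9
eef_pos: [728.0, -33.8, 251.0]
tcp_rot: [-0.032, 1.567, -0.113]
ft_force: [0.7, -0.2, 0.4]
opening: 0.007
```

carry_out([
  [0,0,0.08],
  [0,0,0.08],
  [0,0,0.08],
  [0,0,0.08],
  [0,0,0.08],
], grip=[1,1,1,1,1], turn=[0,0,0,0,0])

```text
t: 29.4
eef_pos: [912.5, -48.9, 249.2]
tcp_rot: [0.175, 1.57, 0.094]
ft_force: [-0.1, -0.5, 1.2]
opening: 0.007
```

```bash
python3 - <<'E'
from h import *
np.set_printoptions(precision=3,suppress=True)
s=env.state(); print(s["eef_pos"],s["tcp_rot"],s["joints"],sum(s["joints"][[1,2,4]]),s["qvel"])
E
```

```text
[912.487 -48.936 249.182] [0.175 1.57  0.094] [-0.126  1.019  0.353  0.     1.769 -1.616] 3.141080068282732 [ 0.01   0.887 -1.961 -0.001  1.062  0.011]
```

carry_out([
  [0,0,0.06],
  [0,0,0.06],
  [0,0,0.06],
], grip=[1,1,1], turn=[0,0,0])

```text
t: 29.7
eef_pos: [949.6, -53.1, 227.8]
tcp_rot: [0.069, 1.55, -0.011]
ft_force: [1.1, -1.2, -0.9]
opening: 0.003
```

carry_out([
  [0,0,0.06],
  [0,0,0.06],
], grip=[1,1], turn=[0,0])

```text
t: 29.9
eef_pos: [965.9, -55.5, 224.6]
tcp_rot: [0.02, 1.499, -0.06]
ft_force: [-0.3, -0.6, 1.0]
opening: 0.006
```

```bash
python3 - <<'E'
from h import *
np.set_printoptions(precision=3,suppress=True)
s=env.state(); print(s["eef_pos"],s["tcp_rot"],s["joints"],sum(s["joints"][[1,2,4]]),s["qvel"])
E
```

```text
[965.862 -55.526 224.582] [ 0.02   1.499 -0.06 ] [-0.127  1.18   0.047  0.005  1.843 -1.616] 3.070400911993329 [-0.004  0.058 -0.     0.013 -0.228 -0.003]
```

carry_out([
  [0,0,0.06],
  [0,0,0.06],
  [0,0,0.06],
  [0,0,0.06],
  [0,0,0.06],
], grip=[1,1,1,1,1], turn=[0,0,0,0,0])

```text
t: 30.4
eef_pos: [998.3, -60.6, 199.1]
tcp_rot: [0.023, 1.418, -0.057]
ft_force: [-0.0, -0.3, 0.3]
opening: 0.005
```

```bash
python3 - <<'E'
from h import *
np.set_printoptions(precision=3,suppress=True)
s=env.state(); print(s["eef_pos"],s["tcp_rot"],s["joints"],sum(s["joints"][[1,2,4]]),s["qvel"])
E
```

```text
[998.323 -60.627 199.103] [ 0.023  1.418 -0.057] [-0.13   1.21   0.048  0.011  1.731 -1.617] 2.9895413873223546 [-0.005  0.043 -0.001  0.012 -0.217 -0.001]
```

carry_out([
  [-0.03,0,0.09],
  [-0.03,0,0.09],
  [-0.03,0,0.09],
  [-0.03,0,0.09],
  [-0.03,0,0.09],
], grip=[1,1,1,1,1], turn=[0,0,0,0,0])

```text
t: 30.9
eef_pos: [1021.1, -66.2, 258.7]
tcp_rot: [0.02, 1.279, -0.061]
ft_force: [0.5, -0.6, -0.3]
opening: 0.004
```

carry_out([
  [-0.03,0,0.09],
  [-0.03,0,0.09],
  [-0.03,0,0.09],
  [-0.03,0,0.09],
  [0,0,0],
], grip=[1,1,1,1,1], turn=[0,0,0,0,0])

```text
t: 31.4
eef_pos: [1031.7, -69.5, 319.4]
tcp_rot: [0.018, 1.168, -0.063]
ft_force: [0.9, 0.6, -0.2]
opening: 0.002
```

```bash
cat >> h.py <<'E'
from scipy.spatial.transform import Rotation as Ro
OP=np.array([657.5,-29,0])
def rep():
    s=env.state(); R=Ro.from_euler("xyz",s["tcp_rot"]).as_matrix(); c,q=np.cos(PSI),np.sin(PSI)
    d=s["eef_pos"]-OP; print("eef",s["eef_pos"].round(1),"press",round(c*d[0]+q*d[1],1),round(-q*d[0]+c*d[1],1),"F",s["ft_force"].round(1),"t",s["t"])
    return s,R
def units(R,w): return (R.T@np.asarray(w,float)/500).round(4)
E
python3 - <<'E'
from h import *
np.set_printoptions(precision=4,suppress=True)
s,R=rep(); print(R); t=np.array([622.6,-26.1,s["eef_pos"][2]])
print("10 rows of",units(R,(t-s["eef_pos"])/10),"down10",units(R,[0,0,-10]),"fwd10",units(R,10*np.array([np.cos(PSI),np.sin(PSI),0])),"left10",units(R,[0,10,0]))
E
```

```text
eef [1031.7  -69.5  319.4] press 376.2 -9.0 F [ 0.9  0.6 -0.2] t 31.4
[[ 0.3909  0.0794  0.917 ]
 [-0.0245  0.9968 -0.0759]
 [-0.9201  0.0071  0.3916]]
10 rows of [-0.0322  0.0022 -0.0757] down10 [ 0.0184 -0.0001 -0.0078] fwd10 [ 0.0078 -0.0001  0.0184] left10 [-0.0005  0.0199 -0.0015]
```

carry_out([
  [-0.032,0.002,-0.076],
  [-0.032,0.002,-0.076],
  [-0.032,0.002,-0.076],
  [-0.032,0.002,-0.076],
  [-0.032,0.002,-0.076],
], grip=[1,1,1,1,1], turn=[0,0,0,0,0])

```text
t: 31.9
eef_pos: [878.1, -53.7, 318.5]
tcp_rot: [0.02, 1.174, -0.061]
ft_force: [0.9, -0.5, 1.4]
opening: 0.004
```

```bash
python3 - <<'E'
from h import *
s,R=rep(); print(s["tcp_rot"],s["joints"].round(3))
E
```

```text
eef [878.1 -53.7 318.5] press 221.9 -6.1 F [ 0.9 -0.5  1.4] t 31.9
[ 0.01988581  1.17371099 -0.06088289] [-0.147  0.653  0.992  0.037  1.102 -1.648]
```

carry_out([
  [-0.032,0.003,-0.076],
  [-0.032,0.003,-0.076],
  [-0.032,0.003,-0.076],
  [-0.032,0.003,-0.076],
  [-0.032,0.003,-0.076],
], grip=[1,1,1,1,1], turn=[0,0,0,0,0])

```text
t: 32.4
eef_pos: [673.4, -29.9, 319.1]
tcp_rot: [0.02, 1.173, -0.061]
ft_force: [1.0, 0.5, 0.4]
opening: 0.005
```

carry_out([
  [-0.032,0.003,-0.076],
  [-0.01,0,-0.023],
  [0,0,0],
], grip=[1,1,1], turn=[0,0,0])

```text
t: 32.7
eef_pos: [621.1, -24.3, 320.5]
tcp_rot: [0.019, 1.172, -0.061]
ft_force: [0.9, 0.2, -0.1]
opening: 0.005
```

```bash
python3 - <<'E'
from h import *
s,R=rep(); print(s["tcp_rot"],s["joints"].round(3)); print(R[:,0],R[:,2],units(R,[0,0,-40]))
cv2.imwrite("pics/raw_t11.png",cams.read_camera("top"));cv2.imwrite("pics/raw_s11.png",cams.read_camera("scene"))
a=cv2.imread("pics/raw_s11.png")[110:270,210:370]; b=cv2.imread("pics/raw_t11.png")[90:250,190:350]
f=lambda i:cv2.resize(i,(400,400),interpolation=2)
cv2.imwrite("pics/d11.png",np.hstack([f(a),f(b)]))
E
```

```text
eef [621.1 -24.3 320.5] press -36.7 1.6 F [ 0.9  0.2 -0.1] t 32.7
[ 0.01947592  1.17189739 -0.06117216] [-0.164  0.224  1.687  0.054  0.835 -1.683]
[ 0.38767747 -0.02374469 -0.92148921] [ 0.91840063 -0.07576192  0.3883303 ] [ 0.0737 -0.0006 -0.0311]
```

View pics/d11.png

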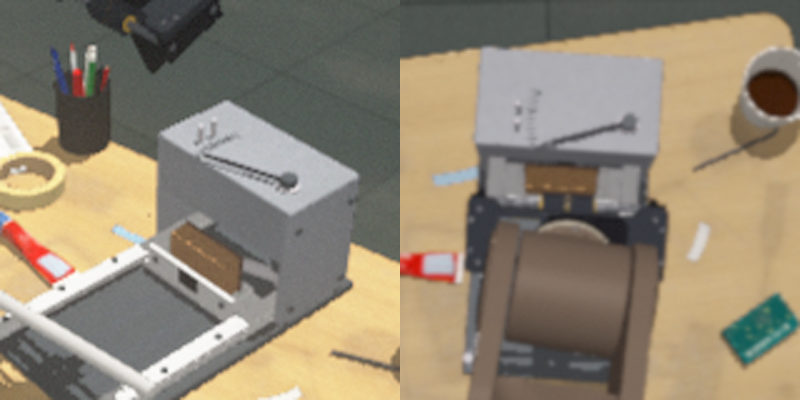

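carry_out([
  [0.074,-0.001,-0.031],
  [0.074,-0.001,-0.031],
  [0.074,0,-0.031],
  [0.074,-0.001,-0.031],
  [0.074,0,-0.031],
], grip=[1,1,1,1,1], turn=[0,0,0,0,0])

```text
t: 33.3
eef_pos: [623.3, -24.7, 116.6]
tcp_rot: [0.019, 1.173, -0.062]
ft_force: [0.4, 0.5, -0.6]
opening: 0.003
```

carry_out([
  [0.074,0,-0.031],
  [0.06,0,-0.025],
  [0.03,0,-0.0125],
  [0,0,0],
], grip=[1,1,1,1], turn=[0,0,0,0])

```text
t: 33.7
eef_pos: [622.2, -23.8, 26.4]
tcp_rot: [0.021, 1.178, -0.06]
ft_force: [0.2, 0.3, 0.6]
opening: 0.006
```

```bash
cat >> h.py <<'E'
def pointer(n="top"):
    im=cams.read_camera(n); V=cv2.cvtColor(im,cv2.COLOR_BGR2HSV)[...,2]
    poly=proj(n,np.array([press(x,y,172) for x,y in((53,-85),(53,60),(130,60),(130,-85))])).astype(np.int32)
    k=np.zeros_like(V); cv2.fillConvexPoly(k,poly,1); m=((V<110)&(k>0)).astype(np.uint8)
    nn,lab,st,_=cv2.connectedComponentsWithStats(m); i=1+st[1:,4].argmax(); ys,xs=np.nonzero(lab==i)
    P=np.array([plane(n,u,v,178) for u,v in zip(xs,ys)])-O; c,s=np.cos(PSI),np.sin(PSI)
    Q=np.c_[c*P[:,0]+s*P[:,1],-s*P[:,0]+c*P[:,1]]; L=Q[Q[:,1]>-58]
    f=np.polyfit(L[:,1],L[:,0],1); tip=Q[Q[:,1].argmax()]
    print(n,"pointer angle",round(0.32+np.arctan(f[0]),3),"npx",len(Q),"tip",tip.round(1),"pivot-end",Q[Q[:,1].argmin()].round(1)); return im
E
python3 - <<'E'
from h import *
s,R=rep(); print(s["tcp_rot"]); cv2.imwrite("pics/raw_t12.png",pointer()); cv2.imwrite("pics/raw_s12.png",pointer("scene")); print("fwd 5mm",units(R,5*np.array([np.cos(PSI),np.sin(PSI),0])),"down5",units(R,[0,0,-5]))
E
```

```text
eef [622.2 -23.8  26.4] press -35.6 2.2 F [0.2 0.3 0.6] t 33.7
[ 0.02141682  1.17798504 -0.05970672]
top pointer angle -0.003 npx 46 tip [58.7 15.8] pivot-end [ 78.8 -71.5]
scene pointer angle -0.262 npx 17 tip [ 75.1 -57. ] pivot-end [ 79. -79.]
fwd 5mm [ 0.0038 -0.      0.0092] down5 [ 0.0092 -0.0001 -0.0038]h.py:36: RankWarning: Polyfit may be poorly conditioned
  f=np.polyfit(L[:,1],L[:,0],1); tip=Q[Q[:,1].argmax()]
```

carry_out([
  [0.0146,-0.003,-0.006],
  [0,0,0],
  [0.0038,0,0.0092],
  [0.0038,0,0.0092],
  [0.0038,0,0.0092],
], grip=[1,1,1,1,1], turn=[0,0,0,0,0])

```text
t: 34.3
eef_pos: [638.1, -26.5, 23.0]
tcp_rot: [0.019, 1.172, -0.061]
ft_force: [-0.2, 0.5, 0.4]
opening: 0.003
```

```bash
python3 - <<'E'
from h import *
s,R=rep()
p=plane("scene",284.8,220,36)-OP; c,q=np.cos(PSI),np.sin(PSI); print("pad press",c*p[0]+q*p[1],-q*p[0]+c*p[1])
im=cv2.imread("pics/raw_s11.png"); V=im.max(2)
for r in range(208,234): print(r," ".join("%3d"%v for v in V[r,272:300]))
E
```

```text
eef [638.1 -26.5  23. ] press -19.6 0.9 F [-0.2  0.5  0.4] t 34.3
pad press 11.085357766921575 6.187313871408825
208 232 200 169 158 158 148 132 130 124 125 125 125 123 139 139 144 136 126 127 126 123 122 121 121 122 116 105  96
209 242 238 220 178 156 145 130 125 124 125 125 125 125 128 131 151 150 164 143 127 125 126 123 123 126 123 118 116
210 202 232 239 230 192 153 131 127 124 123 122 122 122 125 126 123 140 171 163 135 122 126 124 123 124 129 125 125
211 152 182 220 241 233 206 154 127 124 125 122 122 118 122 123 123 120 132 150 154 134 126 125 123 125 123 125 126
212 135 148 165 205 234 240 225 171 132 127 123 123 125 121 121 124 126 126 128 148 144 146 136 127 126 124 125 123
213  99 142 154 154 190 225 242 229 199 147 126 122 123 125 124 127 124 128 124 125 133 149 150 161 145 126 127 125
214 104 141 155 156 150 166 210 235 239 223 167 131 123 123 123 128 122 125 126 123 126 123 141 165 150 127 125 125
215 139 145 154 154 156 151 155 191 228 244 231 198 145 125 127 128 121 124 129 126 127 125 125 130 134 143 131 125
216 155 156 155 153 157 156 154 151 177 211 236 241 223 157
[... 1328 characters left out ...]
 239
228 119 121 124 121 122 121 119 106  86  83  80  82 106 128 147 151 152 155 156 154 156 153 157 156 155 164 200 234
229 119 122 124 123 123 120 117 118 108 101  87  82  82  95 124 141 149 153 156 158 156 154 154 155 153 152 154 185
230 121 121 119 118 119 119 118 119 120 117 106  88  85  83  87 106 129 148 154 155 157 157 154 151 155 144 139 146
231 122 121 120 120 118 120 118 119 121 117 123 108 100  90  81  81  99 122 153 156 156 154 154 153 154 121 104 128
232 122 118 118 119 121 121 118 117 120 119 116 118 119 107 101  87  86  85 129 146 149 155 154 155 154 123  92 117
233 118 116 118 117 116 121 120 120 118 119 118 118 120 121 121  96  80  79  82 107 131 147 152 152 156 143 125 139
```

carry_out([
  [0.008,0,-0.0032],
  [0.003,0,0.0074],
  [0.003,0,0.0074],
  [0.003,0,0.0074],
  [0,0,0],
], grip=[1,1,1,1,1], turn=[0,0,0,0,0])

```text
t: 34.8
eef_pos: [649.7, -27.4, 18.2]
tcp_rot: [0.02, 1.173, -0.061]
ft_force: [0.4, -0.3, -0.7]
opening: 0.002
```

carry_out([
  [0.003,0,0.0074],
  [0.003,0,0.0074],
  [0,0,0],
  [0,0,0],
], grip=[1,1,1,1], turn=[0,0,0,0])

```text
t: 35.2
eef_pos: [657.1, -27.9, 18.2]
tcp_rot: [0.02, 1.173, -0.061]
ft_force: [-0.8, -0.4, 0.2]
opening: 0.005
```

```bash
python3 - <<'E'
from h import *
s,R=rep(); print(s["tcp_rot"]); pointer()
E
```

```text
eef [657.1 -27.9  18.2] press -0.5 1.0 F [-0.8 -0.4  0.2] t 35.2
[ 0.01986896  1.17318587 -0.06087046]
top pointer angle -0.007 npx 44 tip [55.8 15.6] pivot-end [ 78.8 -71.5]
```

carry_out([
  [0.0023,0,0.0055],
  [0.0023,0,0.0055],
  [0.0023,0,0.0055],
  [0.0023,0,0.0055],
  [0,0,0],
], grip=[1,1,1,1,1], turn=[0,0,0,0,0])

```text
t: 35.75
eef_pos: [668.7, -28.8, 18.1]
tcp_rot: [0.02, 1.174, -0.06]
ft_force: [-3.6, -0.9, 0.8]
opening: 0.005
```

```bash
python3 - <<'E'
from h import *
s,R=rep(); pointer()
E
```

```text
eef [668.7 -28.8  18.1] press 11.1 1.2 F [-3.6 -0.9  0.8] t 35.75
top pointer angle 0.0 npx 46 tip [58.7 15.8] pivot-end [ 78.8 -71.5]
```

carry_out([
  [0.0019,0,0.0046],
  [0.0019,0,0.0046],
  [0.0011,0,0.0027],
  [0,0,0],
], grip=[1,1,1,1], turn=[0,0,0,0])

```text
t: 36.2
eef_pos: [674.9, -29.2, 18.1]
tcp_rot: [0.02, 1.174, -0.06]
ft_force: [-4.6, 0.4, 2.1]
opening: 0.003
```

```bash
python3 - <<'E'
from h import *
s,R=rep(); pointer()
E
```

```text
eef [674.9 -29.2  18.1] press 17.4 1.2 F [-4.6  0.4  2.1] t 36.2
top pointer angle 0.094 npx 42 tip [64.5 16.1] pivot-end [ 78.8 -71.5]
```

carry_out([
  [0.0019,0,0.0046],
  [0.0019,0,0.0046],
  [0.0019,0,0.0046],
  [0.0019,0,0.0046],
  [0,0,0],
], grip=[1,1,1,1,1], turn=[0,0,0,0,0])

```text
t: 36.75
eef_pos: [684.9, -30.0, 18.1]
tcp_rot: [0.02, 1.174, -0.06]
ft_force: [-5.3, 1.0, 1.7]
opening: 0.009
```

```bash
python3 - <<'E'
from h import *
s,R=rep(); pointer()
E
```

```text
eef [684.9 -30.   18.1] press 27.4 1.3 F [-5.3  1.   1.7] t 36.75
top pointer angle 0.225 npx 45 tip [76.2 16.8] pivot-end [ 78.8 -71.5]
```

carry_out([
  [0.0019,0,0.0046],
  [0.0019,0,0.0046],
  [0.0011,0,0.0028],
  [0,0,0],
], grip=[1,1,1,1], turn=[0,0,0,0])

```text
t: 37.2
eef_pos: [690.6, -31.1, 18.0]
tcp_rot: [0.02, 1.176, -0.061]
ft_force: [-10.3, -4.2, 4.5]
opening: 0.007
```

```bash
python3 - <<'E'
from h import *
s,R=rep(); pointer()
E
```

```text
eef [690.6 -31.1  18. ] press 33.2 0.7 F [-10.3  -4.2   4.5] t 37.2
top pointer angle 0.31 npx 51 tip [84.7 20.2] pivot-end [ 78.8 -71.5]
```

carry_out([
  [-0.004,0,-0.0092],
  [-0.011,0,-0.0276],
  [-0.019,0,-0.046],
  [-0.019,0,-0.046],
  [0,0,0],
], grip=[1,1,1,1,1], turn=[0,0,0,0,0])

```text
t: 37.75
eef_pos: [620.0, -24.9, 17.7]
tcp_rot: [0.02, 1.175, -0.061]
ft_force: [1.0, -0.9, -0.6]
opening: 0.006
```

carry_out([
  [-0.055,0,0.023],
  [-0.074,0,0.031],
  [-0.074,0,0.031],
  [-0.074,0,0.031],
  [0,0,0],
], grip=[1,1,1,1,1], turn=[0,0,0,0,0])

```text
t: 38.25
eef_pos: [625.1, -26.9, 174.2]
tcp_rot: [0.016, 1.163, -0.065]
ft_force: [-0.5, 0.7, 0.1]
opening: 0.006
```

```bash
python3 - <<'E'
from h import *
s,R=rep(); a=pointer(); b=cams.read_camera("scene")
f=lambda i,x,y,w,h:cv2.resize(i[y:y+h,x:x+w],(400,400),interpolation=2)
cv2.imwrite("pics/d13.png",np.hstack([f(a,150,95,200,200),f(b,200,120,170,170)]))
E
```

```text
eef [625.1 -26.9 174.2] press -32.4 -0.6 F [-0.5  0.7  0.1] t 38.25
top pointer angle 0.309 npx 57 tip [84.5 23.1] pivot-end [ 78.8 -71.5]
```

View pics/d13.png

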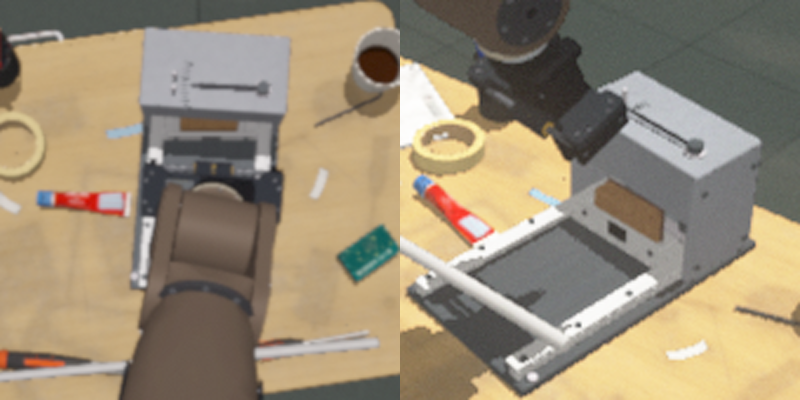

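```bash
python3 - <<'E'
from h import *
rep(); pointer(); print(env.job_done())
E
```

```text
eef [622.9 -26.5 169.1] press -34.7 -0.4 F [ 0.2  1.6 -0.2] t 38.35
top pointer angle 0.309 npx 59 tip [84.5 23.1] pivot-end [ 78.8 -71.5]
the job is handed in; nothing more can be done
None
```

The job is handed in at about 38 s. The glue tube lies on the bench to the left of the press. The sanding block stands upright in the pocket with its sole towards the head. The carriage is under the head.

**Last checks:**
- With the arm clear, the pointer measured 0.309 rad twice, steady, between the pins at 0.24 and 0.40 rad.
- In the last pictures the block was upright and the carton looked unmoved. The wrist force was near zero, so the tool was touching nothing.

**What went wrong or disagreed:**
- **Tube grasp:** the first three grasps missed. The pictures showed the fingertips about 28 mm higher than the reported TCP and the stated tip length gave. Lower grasps worked after that.
- **Block seating:** I pressed the block onto the pocket floor with about 27 N before letting go.
- **Leaning the tool:** no move command tilts the tool. I drove the arm past its outer reach until it tilted about 0.4 rad, and finished the push in that pose.
- **Final push:** force rose to about 10 N along the push, with 4 N sideways, in the last few millimetres. Before that it was about 5 N. I stopped there, and the pointer did not spring back when I withdrew.

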